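Dress and start the spindle sander

ROBOT

A 6-joint arm with a two-finger parallel gripper is mounted at the origin on the work surface. World frame = base frame: x ahead of the robot, y to its left, z up, the work surface at z = 0. Lengths are in m, angles in rad, forces in N, time in s.
With the tool pointing down it reaches from about 0.35 to 0.975 m from the base axis. Payload 4.9 kg.
Tool frame: the origin (TCP) lies on the centre line of the jaws, within the pads' length; the fingertips stand 19 mm ahead of it and the grasp point (between the pads) is the TCP; z points along the fingers, y is the line along which they close (so a half turn about z gives the same grasp; the last joint's range is limited). The gripper opens to 85 mm and grips with 20 to 120 N. Pads are 22 mm wide; open, the fingers measure 114 mm over their backs; the gripper's body (76 mm by 85 mm) begins 54 mm behind the grasp point. The pads swing forward as they close: fully open they stand 13 mm farther back than shut.
Start: joints at [1.229, 0.053, 1.613, -0, 1.476, -0.119], TCP at [0.138, 0.61, 0.25] pointing down, gripper open.
Joint ranges: [-3.01, 3.01], [-1.01, 2.22], [0.06, 2.58], [-1.02, 4.17], [0.09, 2.62], [-3.14, 3.14]. Speed limits (rad/s): [2.57, 2.57, 3.14, 3.14, 3.14, 3.14].

INTERFACE

Orientations are given as a unit quaternion [w, x, y, z].
In Python, from plant import state, grab_frame, ticket, spotter gives the robot as it stands.
- The arm moves only by the tool apply_moves, never from a script. Its argument "series" is a list of rows, each an object of numbers: "jaw": the closure, from 0 (fully open) to 1 (shut); "dx", "dy", "dz": the shift along the tool's x, y, z in mm; "turn": the turn about the tool's z in rad. A call has 1 to 5 rows; each row is the pose to reach, as a shift and turn from the pose commanded when the call began, along the tool's axes at that moment; what a row does not reach only later rows make up. A row lasts 1/12 s, in which the tool goes at most 41.7 mm and 7.16 degrees, less where a joint would pass 70% of its speed; a pose out of reach is approached as far as the arm can. A call with a gripper value outside its range is refused whole. The fingers move at their own pace and stop on an object; the grip force is fixed at half the most. Time passes only in rows, so rows that repeat a pose let the fingers close. It gives the time, the measured TCP pose, the force, the opening and the grip force at its end, in the units of the state.
- state(): the state, without advancing time (a new reading comes with each control period).
- grab_frame(name): name is "scene" or "side" or "wrist"; returns a dict with "pixels" (400x640x3 uint8, red, green, blue), "mtx" (3x3 intrinsics, pixels), "dist_coeffs" ([k1, k2, p1, p2, k3] as OpenCV has them; the pictures are not rectified), "camera_from_world" (4x4, takes a point from world to camera coordinates). Camera axes: x right, y down, z forward; pixel columns grow to the right and rows downward; lengths in m; the calibration is good to about 2 mm. A picture is of the moment at which its call begins. There is no depth.
- ticket.job_done(): hands the job in; it is judged then, once.
Trained networks look in a picture, given as the dict that the camera call returned (one of the last four; its "shot" number tells which), for a name from the list of things; names that differ only in an ending like _2 or _b are one class to them, and where a whole thing is asked for, a point or a joint stands for the part that bears it (a point fixed in the world has none). Each returns a list of dicts, best first, with "conf" (0 to 1); they miss things now and then, are a little off and sometimes report something else, mostly with a low value. They report only what shows in the picture. A call takes as long as a camera call.
- spotter.outline_of(picture, target): "region" (400x640 bool, what is visible of it) and "extent" ([left, top, right, bottom] in pixels, round what is visible of it).
The state is a dict: "time": time; "joint_pos": joint angles; "joint_vel": joint speeds; "joint_efforts": joint torques, N m; "tool_pos": TCP position; "tool_rot": TCP orientation; "contact_force": force on the tool from outside, world axes, zero at the start; "ft_torque": the same for the moment, N m; "gripper_width": opening from 0.0 (shut) to 1.0 (fully open); "grasp_force": force on a finger pad.
Only numpy, scipy, OpenCV 4.12 (cv2) and the standard library are available. Lean on these libraries where they do the work, as an engineer would, in place of code of your own. Each camera call takes 0.05 s, during which the arm holds its last target. There are 200 camera calls.

TASK

Fit the spindle sander and start it: thread the flat backing disc and then the fat sanding drum down the spindle, each fully home. Then, on the sloping console, push the buttons gently but fully in and let them spring back, one at a time: the round one (reset), the square one (dust extractor), and last the bar (start), which you hold in for a good second. Never push the mushroom emergency stop, and leave the other things on the bench where they are.

Things in the scene. Friction and masses are not known exactly. Their poses are not given: they have to be found in the camera images.
- disc: aluminium backing disc, flat ring 60 mm across, 10 mm thick, bore 15.6 mm, lying flat on the bench at the start; origin at the centre of its underside, z up
- drum: black rubber sanding drum, the fat short tube: 42 mm across, 45 mm tall, bore 15.6 mm, standing on end at the start; origin at the centre of its underside, z up
- spindle_foot (a point): foot of the sander's upright steel spindle (12 mm diameter, 62 mm tall, its top 6 mm tapered to 7 mm diameter), on the upper face of the sander's grey 180 x 180 x 12 mm cast plate; z up along the spindle
- round_top (a point): round white button, 24 mm across, in the middle of a rectangular well 40 mm wide (across the slope) and 30 mm up the slope; its cap lies 8 mm below the module's sloping face. The point is the centre of the cap's pressing face; its z axis points out of the slope, along the button's travel, its y axis across the slope (level), its x axis up the slope
- square_top (a point): square white button, 22 x 22 mm, in the middle of a rectangular well 40 mm wide (across the slope) and 30 mm up the slope; its cap lies 8 mm below the module's sloping face. The point is the centre of the cap's pressing face; its z axis points out of the slope, along the button's travel, its y axis across the slope (level), its x axis up the slope
- bar_top (a point): bar-shaped white button, 36 mm across the slope x 13 mm, in the middle of a rectangular well 40 mm wide (across the slope) and 30 mm up the slope; its cap lies 8 mm below the module's sloping face. The point is the centre of the cap's pressing face; its z axis points out of the slope, along the button's travel, its y axis across the slope (level), its x axis up the slope
- stop_top (a point): emergency stop: large white mushroom 38 mm across, whose cap stands 8 mm proud of its module's sloping face; not to be pressed. The point is the centre of its top; axes as for the other buttons. The four modules, each 58 mm wide and with a face tilted 35 degrees from level towards the robot, about 72 mm long and centred 74 mm above the bench, stand side by side on one rail in any order
- btn_round (a joint): push of the round button into its switch, in metres: 0 released, 0.007 fully in (hard stop); spring, about 3.5 N to push fully in. The switch itself sits on a rubber mount that gives as it is pushed, a little or as much as 9 mm, so the cap sinks further than this value; press until it is felt (over 10 N) or read to be home, but do not force it past 20 N
- btn_square (a joint): push of the square button into its switch, in metres: 0 released, 0.007 fully in (hard stop); spring, about 6 N to push fully in. The switch itself sits on a rubber mount that gives as it is pushed, a little or as much as 9 mm, so the cap sinks further than this value; press until it is felt (over 10 N) or read to be home, but do not force it past 20 N
- btn_bar (a joint): push of the bar button into its switch, in metres: 0 released, 0.007 fully in (hard stop); spring, about 9 N to push fully in. The switch itself sits on a rubber mount that gives as it is pushed, a little or as much as 9 mm, so the cap sinks further than this value; press until it is felt (over 10 N) or read to be home, but do not force it past 20 N
- btn_stop (a joint): push of the emergency stop button into its switch, in metres: 0 released, 0.007 fully in (hard stop); spring, about 6 N to push fully in. The switch itself sits on a rubber mount that gives as it is pushed, a little or as much as 9 mm, so the cap sinks further than this value; press until it is felt (over 10 N) or read to be home, but do not force it past 20 N
- mod_round: grey wedge-shaped switch module that carries the round button, 58 mm wide, on a 10 mm rail; origin at the centre of its underside, x away from the robot, z up
- mod_square: grey wedge-shaped switch module that carries the square button, 58 mm wide, on a 10 mm rail; origin at the centre of its underside, x away from the robot, z up
- mod_bar: grey wedge-shaped switch module that carries the bar button, 58 mm wide, on a 10 mm rail; origin at the centre of its underside, x away from the robot, z up
- sleeve: spare narrow rubber sleeve, a tube 29 mm across and 60 mm tall standing on end (not needed); origin at the centre of its underside
- corkblock: cork sanding block 50 x 70 x 30 mm, lying flat; origin at the centre of its underside
- pencil: carpenter's pencil 160 mm long, 8 mm thick, lying along its x axis; origin at the middle, underside
- offcut: pale wooden offcut 70 x 160 mm, 34 mm high; origin at the centre of its underside
- glue: white glue bottle 60 mm across, 160 mm tall, standing; origin at the centre of its underside
- jar: glass jar 64 mm across, 70 mm tall, with steel cap, standing; origin at the centre of its underside
- brush: dusting brush lying along its x axis, under 30 mm high; origin near its middle, underside
- screwdriver: screwdriver lying along its x axis, under 40 mm high; origin near its middle, underside

How it is judged:
By the outcome, as a careful person would: the job done as asked, in the order asked, and still so for the second after the job is handed in, with the robot touching nothing.
It also fails if it takes over 67 s, if anything falls off the work surface, if the arm or the gripper's body presses on something with over 40 N, if the wrist force passes 120 N, or if a joint passes its speed limit or range.

## Working session

There is one attempt and no reset: what is moved stays moved. The work goes in short steps, Python scripts to look and compute and a tool call to move; the robot and the scene stay as the last step left them, time stands still between calls to the robot, and variables do not carry over. Pictures are saved under pics/ and viewed, at most 10 in all, crops included, and the job is handed in when it is done.

Besides the shell and the picture viewer there is one more tool, called after "Request:" as name(argument=value, ...) on one line, values as JSON. apply_moves: Moves the arm, as the interface text tells. Its arguments: {"type":"object","properties":{"series":{"type":"array","items":{"type":"object","properties":{"jaw":{"type":"number"},"dx":{"type":"number"},"dy":{"type":"number"},"dz":{"type":"number"},"turn":{"type":"number"}}}}},"required":["series"]}

```bash
ls; mkdir -p pics; cat > h.py <<'E'
import numpy as np, cv2
from plant import state, grab_frame, ticket, spotter
from scipy.spatial.transform import Rotation as R
def rot(q): return R.from_quat([q[1],q[2],q[3],q[0]]).as_matrix()
def save(p,n): cv2.imwrite('pics/'+n,p['pixels'][:,:,::-1])
def ray(p,uv):
    n=cv2.undistortPoints(np.array([[uv]],float),np.array(p['mtx']),np.array(p['dist_coeffs']))[0,0]
    T=np.array(p['camera_from_world']); o=-T[:3,:3].T@T[:3,3]
    return o,T[:3,:3].T@np.array([n[0],n[1],1])
def onz(p,uv,z):
    o,d=ray(p,uv); return o+d*(z-o[2])/d[2]
def proj(p,X):
    T=np.array(p['camera_from_world']); X=np.atleast_2d(X).astype(float)
    return cv2.projectPoints(X,cv2.Rodrigues(T[:3,:3])[0],T[:3,3],np.array(p['mtx']),np.array(p['dist_coeffs']))[0][:,0]
E
cat > a.py <<'E'
from h import *
s=state(); print({k:np.round(v,3) for k,v in s.items()})
for c in ['scene','side']:
    p=grab_frame(c); save(p,c+'.png'); T=np.array(p['camera_from_world'])
    print(c,'cam at',np.round(-T[:3,:3].T@T[:3,3],3))
    for n in ['disc','drum','spindle_foot','btn_round','btn_square','btn_bar','btn_stop','mod_round','mod_square','mod_bar','sleeve','glue','jar','corkblock','offcut','brush','screwdriver','pencil']:
        try: r=spotter.outline_of(p,n)
        except Exception as e: print(n,e); continue
        print(n,[(round(d['conf'],2),[int(x) for x in d['extent']],np.round(onz(p,((d['extent'][0]+d['extent'][2])/2,(d['extent'][1]+d['extent'][3])/2),.01)[:2],3)) for d in r[:2]])
E
python3 a.py
```

```text
pics
{'time': np.float64(0.0), 'joint_pos': array([ 1.229,  0.053,  1.614,  0.   ,  1.476, -0.119]), 'joint_vel': array([-0.001,  0.002,  0.001, -0.001, -0.001,  0.   ]), 'joint_efforts': array([ 1.0000e-03, -3.9364e+01, -3.7019e+01,  0.0000e+00,  7.0000e-03,
        0.0000e+00]), 'tool_pos': array([0.138, 0.609, 0.249]), 'tool_rot': array([-0.   ,  0.111,  0.994, -0.001]), 'contact_force': array([ 0.633, -0.463,  0.368]), 'ft_torque': array([ 0.006, -0.016, -0.006]), 'grasp_force': np.float64(0.0), 'gripper_width': np.float64(0.996)}
scene cam at [ 1.362 -0.38   0.816]
disc [(0.62, [408, 161, 422, 174], array([0.507, 0.4  ]))]
drum [(0.47, [395, 172, 409, 190], array([0.55 , 0.314]))]
spindle_foot [(0.78, [291, 181, 371, 234], array([0.558, 0.047]))]
btn_round []
btn_square []
btn_bar [(0.7, [397, 170, 409, 190], array([0.547, 0.32 ]))]
btn_stop []
mod_round [(0.8, [177, 198, 204, 231], array([ 0.392, -0.345]))]
mod_square [(0.65, [214, 208, 237, 237], array([ 0.475, -0.258]))]
mod_bar [(0.7, [200, 205, 218, 232], array([ 0.435, -0.298]))]
sleeve [(0.45, [366, 150, 373, 173], array(
[... 1136 characters left out ...]
52, 173], array([ 0.509, -0.307]))]
mod_bar [(0.95, [348, 136, 368, 171], array([ 0.451, -0.346])), (0.6, [311, 324, 341, 352], array([0.494, 0.418]))]
sleeve [(0.57, [356, 264, 371, 291], array([0.421, 0.248]))]
glue [(0.77, [279, 106, 293, 152], array([ 0.749, -0.504]))]
jar []
corkblock [(0.93, [367, 321, 393, 359], array([0.385, 0.41 ]))]
offcut [(0.59, [204, 225, 247, 276], array([0.772, 0.204]))]
brush [(0.72, [357, 214, 423, 257], array([0.353, 0.091])), (0.33, [287, 201, 357, 245], array([0.54 , 0.063]))]
screwdriver [(0.73, [354, 173, 378, 197], array([ 0.42, -0.14]))]
pencil [(0.71, [211, 316, 289, 343], array([0.651, 0.418])), (0.18, [326, 154, 335, 164], array([ 0.549, -0.288]))]
```

```bash
python3 -c "
import cv2,numpy as np
a=cv2.imread('pics/scene.png')[130:330,160:480];b=cv2.imread('pics/side.png')[90:370,190:450]
a=cv2.resize(a,None,fx=2.1,fy=2.1,interpolation=3);b=cv2.resize(b,None,fx=2.1,fy=2.1,interpolation=3)
cv2.imwrite('pics/a1.png',a);cv2.imwrite('pics/b1.png',b)"
```

```text
(no output)
```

View pics/a1.png

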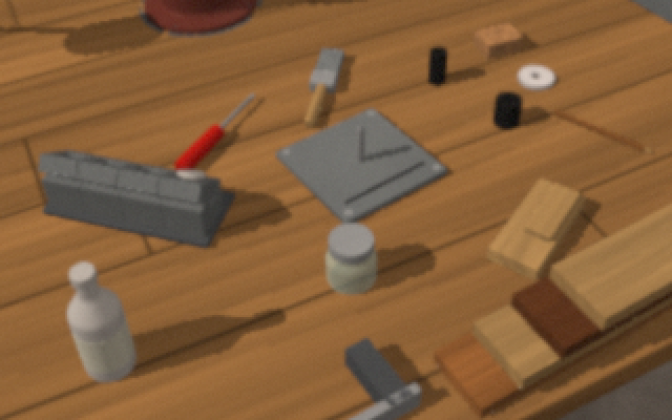

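View pics/b1.png

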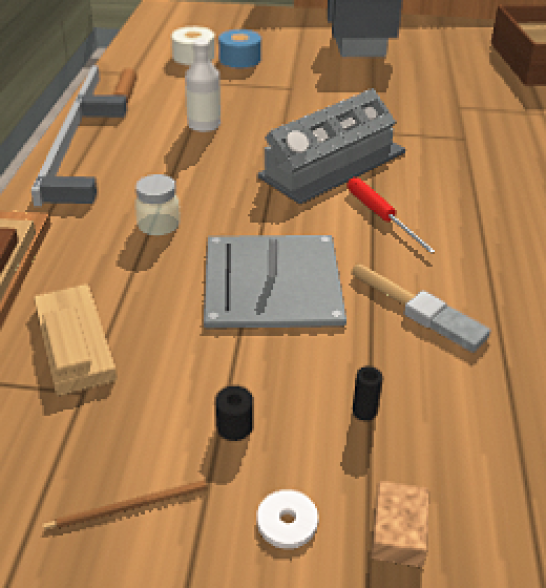

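The first view shows drum, disc, plate and console. In the side view the console's buttons face the robot, with the mushroom nearest the plate. Next I'll move over the disc and look with the wrist camera.

Request:
apply_moves(series=[{"dx": -38,"dy": -11},{"dx": -77,"dy": -22},{"dx": -116,"dy": -33},{"dx": -154,"dy": -44},{"dx": -193,"dy": -55}])

```text
invalid input at $.series[0]: expected keys jaw, dx, dy, dz, turn
```

Request:
apply_moves(series=[{"dx": -38,"dy": -11},{"dx": -77,"dy": -22},{"dx": -116,"dy": -33},{"dx": -154,"dy": -44},{"dx": -193,"dy": -55}])

```text
invalid input at $.series[0]: expected keys jaw, dx, dy, dz, turn
```

```bash
cat > b.py <<'E'
from h import *
s=state(); print(s['time'],np.round(s['tool_pos'],4),np.round(s['tool_rot'],4))
p=grab_frame('wrist'); save(p,'w1.png'); T=np.array(p['camera_from_world'])
print('cam',np.round(-T[:3,:3].T@T[:3,3],3)); print(np.round(T[:3,:3],2))
for n in ['disc','drum','spindle_foot','sleeve']:
    for d in spotter.outline_of(p,n)[:2]:
        m=cv2.moments(d['region'].astype(np.uint8),True); c=(m['m10']/m['m00'],m['m01']/m['m00'])
        print(n,round(d['conf'],2),d['extent'],np.round(c,1),np.round(onz(p,c,.01),4)[:2])
E
python3 b.py
```

```text
1.9 [0.1381 0.6095 0.2503] [ 0.      0.1112  0.9938 -0.    ]
cam [0.069 0.625 0.374]
[[ 0.22  0.98 -0.  ]
 [ 0.94 -0.21  0.28]
 [ 0.27 -0.06 -0.96]]
sleeve 0.7 [137.5, 390.1, 157.6, 397.3] [144.1 395.4] [0.411  0.2705]
```

View pics/w1.png

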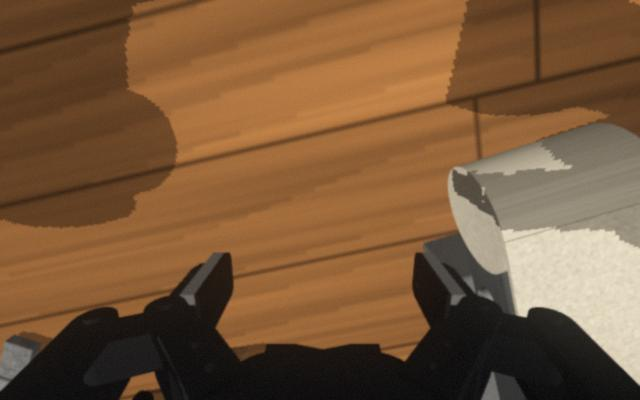

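The wrist view shows only bench, with the fingers at the bottom (rows 255-350). All row keys are required, so I'm resending.

Request:
apply_moves(series=[{"dx": -38,"dy": -11,"dz": 0,"turn": 0,"jaw": 0},{"dx": -77,"dy": -22,"dz": 0,"turn": 0,"jaw": 0},{"dx": -116,"dy": -33,"dz": 0,"turn": 0,"jaw": 0},{"dx": -154,"dy": -44,"dz": 0,"turn": 0,"jaw": 0},{"dx": -193,"dy": -55,"dz": 0,"turn": 0,"jaw": 0}])

```text
time: 2.57
tool_pos: [0.3154, 0.5123, 0.2505]
tool_rot: [0.0, 0.111, 0.994, 0.0]
contact_force: [1.6, 1.0, 1.2]
gripper_width: 0.998
grasp_force: 0.0
```

Request:
apply_moves(series=[{"dx": -38,"dy": -11,"dz": 0,"turn": 0,"jaw": 0},{"dx": -77,"dy": -22,"dz": 0,"turn": 0,"jaw": 0},{"dx": -116,"dy": -33,"dz": 0,"turn": 0,"jaw": 0},{"dx": -135,"dy": -55,"dz": 0,"turn": 0,"jaw": 0},{"dx": -135,"dy": -55,"dz": 0,"turn": 0,"jaw": 0}])

```text
time: 2.98
tool_pos: [0.437, 0.4261, 0.2502]
tool_rot: [0.001, 0.114, 0.993, -0.001]
contact_force: [0.0, 0.8, -0.7]
gripper_width: 0.998
grasp_force: 0.0
```

```bash
python3 b.py
```

```text
2.9833 [0.437  0.4261 0.2502] [ 5.000e-04  1.140e-01  9.935e-01 -9.000e-04]
cam [0.368 0.442 0.374]
[[ 0.23  0.97 -0.  ]
 [ 0.93 -0.22  0.28]
 [ 0.27 -0.07 -0.96]]
disc 0.76 [299.1, 196.8, 344.4, 240.5] [320.2 218.7] [0.4923 0.4099]
disc 0.39 [160.0, 177.4, 206.9, 217.4] [180.6 196.5] [0.425  0.2484]
spindle_foot 0.58 [0.0, 232.6, 144.9, 350.8] [ 66.7 288.5] [0.5122 0.0538]
sleeve 0.98 [163.5, 178.8, 204.2, 215.7] [180.4 197. ] [0.4257 0.2479]
```

View pics/w1.png

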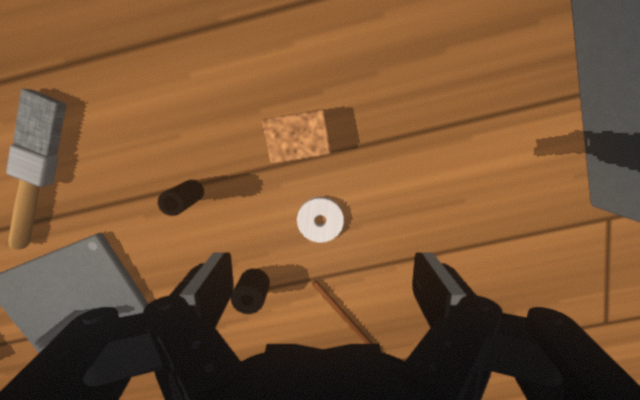

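The wrist view shows the disc at (320,219), the drum at (250,290) and the sleeve at (180,197). I'm going closer to the disc.

Request:
apply_moves(series=[{"dx": -20,"dy": -1,"dz": 35,"turn": 0,"jaw": 0},{"dx": -40,"dy": -2,"dz": 70,"turn": 0,"jaw": 0},{"dx": -57,"dy": -3,"dz": 105,"turn": 0,"jaw": 0},{"dx": -57,"dy": -3,"dz": 130,"turn": 0,"jaw": 0},{"dx": -57,"dy": -3,"dz": 130,"turn": 0,"jaw": 0}])

```text
time: 3.65
tool_pos: [0.4846, 0.4125, 0.1127]
tool_rot: [-0.005, 0.111, 0.994, -0.004]
contact_force: [-1.2, -0.5, -0.5]
gripper_width: 0.996
grasp_force: 0.0
```

```bash
cat > b2.py <<'E'
from h import *
s=state(); print(s['time'],np.round(s['tool_pos'],4),np.round(s['tool_rot'],4))
p=grab_frame('wrist'); save(p,'w2.png')
for n in ['disc','drum']:
    for d in spotter.outline_of(p,n)[:2]:
        e=cv2.fitEllipse(max(cv2.findContours(d['region'].astype(np.uint8),0,1)[0],key=len))
        c=e[0];P=onz(p,c,.006)
        print(n,round(d['conf'],2),d['extent'],np.round(e[1],1),np.round(c,1),np.round(P,4)[:2],'tool shift',np.round(1000*rot(s['tool_rot']).T@(P-s['tool_pos']),1))
E
python3 b2.py
```

```text
3.65 [0.4846 0.4125 0.1127] [-0.0049  0.1107  0.9938 -0.004 ]
disc 0.61 [284.2, 182.5, 360.2, 254.9] [72. 74.] [322.2 219. ] [0.4935 0.4093] tool shift [-10.4  -0.2 106.6]
drum 0.76 [217.8, 297.9, 242.3, 347.8] [22.8 45.8] [230.8 322.5] [0.5705 0.3088] tool shift [-107.6  -81.3  106.4]
```

Request:
apply_moves(series=[{"dx": -4,"dy": -4,"dz": 20,"turn": 0,"jaw": 0},{"dx": -4,"dy": -4,"dz": 40,"turn": 0,"jaw": 0},{"dx": -4,"dy": -4,"dz": 55,"turn": 0,"jaw": 0},{"dx": -4,"dy": -4,"dz": 60,"turn": 0,"jaw": 0},{"dx": -4,"dy": -4,"dz": 60,"turn": 0,"jaw": 0}])

```text
time: 4.22
tool_pos: [0.491, 0.4097, 0.0601]
tool_rot: [-0.0, 0.111, 0.994, -0.0]
contact_force: [-0.6, -1.0, -0.5]
gripper_width: 0.998
grasp_force: 0.0
```

```bash
python3 b2.py
```

```text
4.2167 [0.491  0.4097 0.0601] [-3.000e-04  1.108e-01  9.938e-01 -3.000e-04]
disc 0.86 [275.3, 191.6, 371.4, 282.0] [90.9 94.9] [322.7 235.1] [0.4934 0.4093] tool shift [-2.5  0.1 54.1]
drum 0.79 [132.5, 370.8, 161.3, 399.4] [27.8 29.7] [148.6 388.8] [0.5838 0.2577] tool shift [-124.  -127.8   54.1]
drum 0.36 [181.7, 0.0, 350.6, 112.0] [118.2 179.3] [265.1  49.4] [0.3835 0.4027] tool shift [103.3 -30.5  54.2]
```

View pics/w2.png

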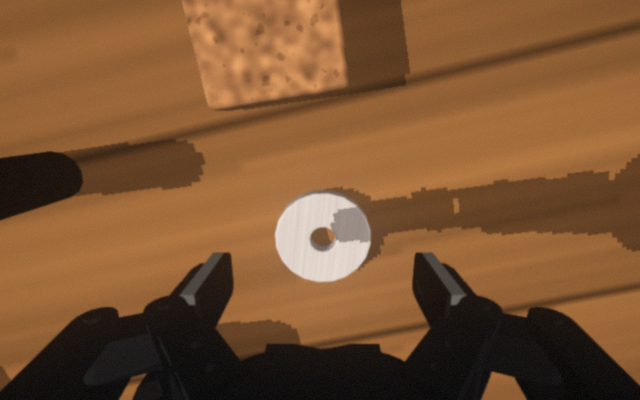

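Request:
apply_moves(series=[{"dx": -2.5,"dy": 0,"dz": 20,"turn": 0,"jaw": 0.2},{"dx": -2.5,"dy": 0,"dz": 34,"turn": 0,"jaw": 0.2},{"dx": -2.5,"dy": 0,"dz": 42,"turn": 0,"jaw": 0.2},{"dx": -2.5,"dy": 0,"dz": 42,"turn": 0,"jaw": 0.2},{"dx": -2.5,"dy": 0,"dz": 42,"turn": 0,"jaw": 0.2}])

```text
time: 4.78
tool_pos: [0.4936, 0.4087, 0.0177]
tool_rot: [-0.001, 0.111, 0.994, -0.0]
contact_force: [0.5, 1.0, 0.5]
gripper_width: 0.799
grasp_force: 0.0
```

Request:
apply_moves(series=[{"dx": 0,"dy": 0,"dz": 1,"turn": 0,"jaw": 0.2},{"dx": 0,"dy": 0,"dz": 2,"turn": 0,"jaw": 0.2},{"dx": 0,"dy": 0,"dz": 2,"turn": 0,"jaw": 0.2}])

```text
time: 5.03
tool_pos: [0.4945, 0.4092, 0.017]
tool_rot: [0.0, 0.111, 0.994, 0.0]
contact_force: [-0.5, 0.6, -0.5]
gripper_width: 0.797
grasp_force: 0.0
```

Request:
apply_moves(series=[{"dx": 0,"dy": 0,"dz": 1,"turn": 0,"jaw": 0.2},{"dx": 0,"dy": 0,"dz": 2,"turn": 0,"jaw": 0.2},{"dx": 0,"dy": 0,"dz": 2,"turn": 0,"jaw": 0.2}])

```text
time: 5.28
tool_pos: [0.494, 0.4089, 0.0142]
tool_rot: [-0.0, 0.111, 0.994, -0.0]
contact_force: [-0.7, 0.4, 1.2]
gripper_width: 0.8
grasp_force: 0.0
```

Request:
apply_moves(series=[{"dx": 0,"dy": 0,"dz": 0,"turn": 0,"jaw": 0.5},{"dx": 0,"dy": 0,"dz": 0,"turn": 0,"jaw": 0.5},{"dx": 0,"dy": 0,"dz": 0,"turn": 0,"jaw": 0.5},{"dx": 0,"dy": 0,"dz": 0,"turn": 0,"jaw": 0.5},{"dx": 0,"dy": 0,"dz": 0,"turn": 0,"jaw": 0.5}])

```text
time: 5.7
tool_pos: [0.4946, 0.4093, 0.0151]
tool_rot: [0.001, 0.111, 0.994, 0.0]
contact_force: [-0.0, -0.1, 5.3]
gripper_width: 0.67
grasp_force: 64.3
```

Request:
apply_moves(series=[{"dx": 0,"dy": 0,"dz": -20,"turn": 0,"jaw": 0.5},{"dx": 0,"dy": 0,"dz": -50,"turn": 0,"jaw": 0.5},{"dx": 0,"dy": 0,"dz": -90,"turn": 0,"jaw": 0.5},{"dx": 0,"dy": 0,"dz": -130,"turn": 0,"jaw": 0.5},{"dx": 0,"dy": 0,"dz": -130,"turn": 0,"jaw": 0.5}])

```text
time: 6.12
tool_pos: [0.498, 0.4116, 0.154]
tool_rot: [0.006, 0.111, 0.994, 0.005]
contact_force: [2.7, 0.5, 1.0]
gripper_width: 0.669
grasp_force: 64.3
```

```bash
cat > c.py <<'E'
from h import *
import sys
s=state(); print(s['time'],np.round(s['tool_pos'],4),np.round(s['tool_rot'],4),s['gripper_width'],s['grasp_force'])
p=grab_frame('wrist'); save(p,'w3.png')
for n in ['disc','drum','spindle_foot']:
    for d in spotter.outline_of(p,n)[:1]:
        print(n,round(d['conf'],2),d['extent'])
E
python3 c.py
```

```text
6.1167 [0.498  0.4116 0.154 ] [0.0057 0.1111 0.9938 0.0047] 0.6686436785804691 64.26705166697502
disc 0.65 [263.7, 206.9, 384.3, 321.6]
drum 0.98 [191.7, 256.8, 228.6, 297.3]
spindle_foot 0.84 [0.0, 207.1, 101.6, 398.2]
```

View pics/w3.png

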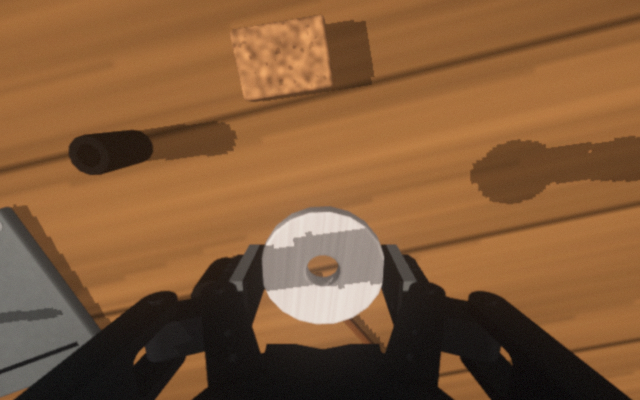

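The disc is held at (323,265), clear of the bench. Next: estimate the spindle from the side and scene pictures and fly over it.

```bash
python3 - <<'E'
from h import *
for c,b,t in [('side',(319.5,222.4),(319.5,204.3)),('scene',(332,206),(332,190.5))]:
    p=grab_frame(c); print(c,np.round(onz(p,b,.012),4),np.round(onz(p,t,.074),4))
s=state();print(s['tool_pos'])
E
```

```text
side [0.5486 0.063  0.012 ] [0.55   0.0608 0.074 ]
scene [0.5524 0.0518 0.012 ] [0.5538 0.0507 0.074 ]
[0.49262555 0.40796317 0.14123294]
```

Request:
apply_moves(series=[{"dx": -18,"dy": -27,"dz": -15,"turn": 0,"jaw": 0.5},{"dx": -40,"dy": -60,"dz": -30,"turn": 0,"jaw": 0.5},{"dx": -62,"dy": -92,"dz": -45,"turn": 0,"jaw": 0.5},{"dx": -84,"dy": -124,"dz": -50,"turn": 0,"jaw": 0.5},{"dx": -105,"dy": -155,"dz": -50,"turn": 0,"jaw": 0.5}])

```text
time: 6.83
tool_pos: [0.5629, 0.2329, 0.1947]
tool_rot: [0.0, 0.111, 0.994, 0.0]
contact_force: [0.4, -0.2, -0.6]
gripper_width: 0.664
grasp_force: 64.3
```

Request:
apply_moves(series=[{"dx": -22,"dy": -32,"dz": 0,"turn": 0,"jaw": 0.5},{"dx": -44,"dy": -64,"dz": 0,"turn": 0,"jaw": 0.5},{"dx": -66,"dy": -97,"dz": 0,"turn": 0,"jaw": 0.5},{"dx": -86,"dy": -126,"dz": 0,"turn": 0,"jaw": 0.5},{"dx": -105,"dy": -155,"dz": 0,"turn": 0,"jaw": 0.5}])

```text
time: 7.25
tool_pos: [0.6299, 0.0582, 0.1919]
tool_rot: [-0.002, 0.111, 0.994, -0.0]
contact_force: [1.9, 0.0, -0.7]
gripper_width: 0.664
grasp_force: 64.3
```

Request:
apply_moves(series=[{"dx": 0,"dy": 0,"dz": 0,"turn": 0,"jaw": 0.5},{"dx": 0,"dy": 0,"dz": 0,"turn": 0,"jaw": 0.5},{"dx": 0,"dy": 0,"dz": 0,"turn": 0,"jaw": 0.5}])

```text
time: 7.5
tool_pos: [0.6295, 0.0604, 0.1924]
tool_rot: [-0.002, 0.111, 0.994, 0.0]
contact_force: [-0.0, 0.7, -1.1]
gripper_width: 0.664
grasp_force: 64.3
```

```bash
cat > d.py <<'E'
from h import *
s=state(); print(s['time'],np.round(s['tool_pos'],4),np.round(s['tool_rot'],4),s['gripper_width'])
p=grab_frame('wrist'); save(p,'w4.png')
import pickle; pickle.dump((s,p),open('w4.pkl','wb'))
for n in ['disc']:
    for d in spotter.outline_of(p,n)[:1]:
        e=cv2.fitEllipse(max(cv2.findContours(d['region'].astype(np.uint8),0,1)[0],key=len)); P=onz(p,e[0],s['tool_pos'][2]-.006)
        print(n,round(d['conf'],2),d['extent'],e,P,1000*rot(s['tool_rot']).T@(P-s['tool_pos']))
print('pred spindle base,top px',proj(p,[[.55,.057,.012],[.55,.057,.074]]))
E
python3 d.py
```

```text
7.5 [0.6295 0.0604 0.1924] [-1.600e-03  1.114e-01  9.938e-01  1.000e-04] 0.6639779833121788
disc 0.91 [261.9, 208.3, 383.1, 321.0] ((322.39892578125, 264.406494140625), (117.12448120117188, 123.13427734375), 87.650146484375) [0.6269859  0.06086955 0.18642286] [ 2.53950465 -0.0724227   6.00830604]
pred spindle base,top px [[300.64715043 107.2745927 ]
 [295.02324832 105.57325127]]
```

View pics/w4.png

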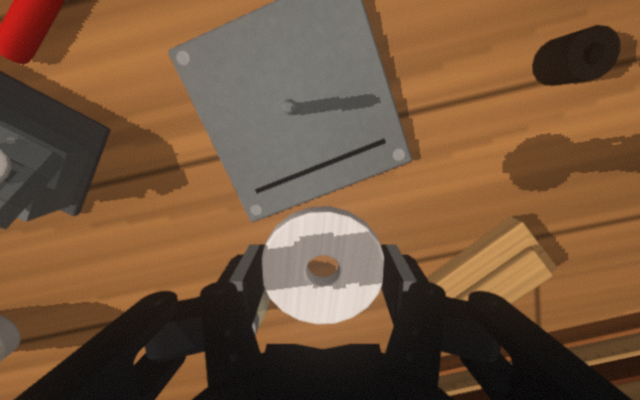

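The wrist view shows the spindle from above near (290,106) with its shadow to the right, and the held disc at (322,264). I'll zoom in.

```bash
python3 -c "
import cv2,numpy as np
a=cv2.imread('pics/w4.png')
A=cv2.resize(a[85:125,270:330],None,fx=12,fy=12,interpolation=0)[:, :720]
A=cv2.convertScaleAbs(A,alpha=1.6,beta=0)
cv2.imwrite('pics/w4c.png',A)"
```

```text
(no output)
```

View pics/w4c.png

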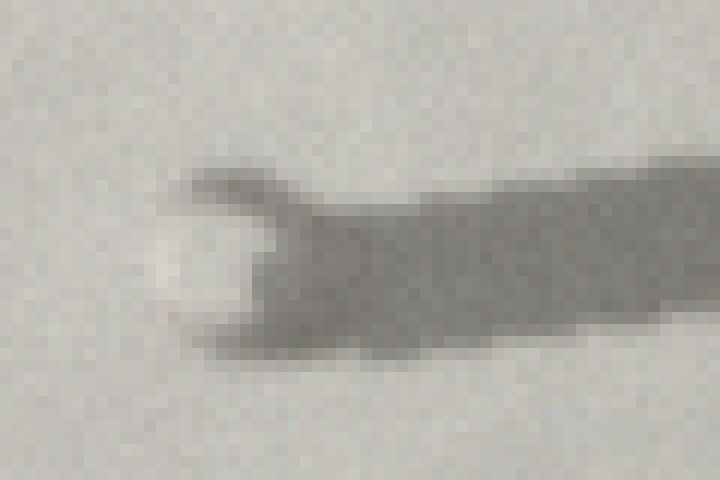

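```bash
python3 - <<'E'
from h import *
import pickle
from scipy.optimize import least_squares
s,p=pickle.load(open('w4.pkl','rb'))
print('spindle',onz(p,(287.3,106.2),.074))
d=cv2.imread('pics/w4.png'); t=np.linspace(0,2*np.pi,90)
e=np.array([261.9,208.3,383.1,321.0])
def f(q,full=False):
    pts=np.vstack([np.c_[q[0]+.03*np.cos(t),q[1]+.03*np.sin(t),0*t+z] for z in (q[2],q[2]-.01)])
    u=proj(p,pts); return np.r_[u.min(0),u.max(0)]-e
tp=s['tool_pos']
r=least_squares(f,[tp[0],tp[1],tp[2]-.005],x_scale=.001); print(r.x-tp,r.fun)
print('tool frame',1000*rot(s['tool_rot']).T@(r.x-tp))
# hole: bright top vs dark
g=d[:,:,::-1].astype(int); roi=g[245:295,300:345].sum(2)
for y in range(250,290,3): print(y,(g[y,300:346].sum(1)//3).tolist())
E
```

```text
spindle [0.54914844 0.05117611 0.074     ]
[ 0.00463267 -0.00107425 -0.01334235] [ 0.66045524 -0.70210721 -0.65964774  0.73226186]
tool frame [-4.79891513 -0.01969708 13.32681453]
250 [144, 142, 139, 139, 139, 143, 139, 141, 140, 142, 143, 141, 141, 137, 137, 135, 141, 139, 142, 140, 135, 140, 142, 141, 144, 140, 140, 139, 138, 139, 139, 143, 144, 142, 143, 140, 137, 136, 140, 140, 140, 142, 139, 139, 140, 142]
253 [143, 142, 140, 139, 136, 140, 142, 139, 142, 141, 140, 140, 139, 139, 138, 140, 140, 139, 139, 134, 137, 139, 140, 140, 139, 139, 138, 136, 137, 139, 140, 142, 144, 144, 141, 140, 135, 140, 139, 143, 139, 140, 137, 137, 141, 145]
256 [139, 139, 140, 139, 138, 142, 142, 145, 146, 142, 139, 141, 139, 138, 135, 129, 125, 121, 118, 116, 115, 117, 118, 119, 119, 116, 119, 117, 120, 125, 126, 131, 135, 138, 137, 138, 135, 138, 140, 139, 140, 137, 139, 140, 142, 146]
259 [141, 137, 140, 137, 139, 141, 143, 141, 140, 139, 132, 124, 116, 110, 111, 112, 112, 112, 115, 117, 113, 115, 116, 117, 114, 116, 112, 114, 114, 113, 115, 114, 115, 114, 115, 123, 127, 135, 140, 139, 140, 137, 
[... 1505 characters left out ...]
[139, 139, 141, 142, 141, 143, 144, 142, 147, 146, 148, 147, 143, 132, 122, 113, 108, 106, 108, 106, 102, 105, 103, 104, 103, 102, 104, 104, 102, 102, 106, 107, 116, 124, 132, 134, 138, 135, 140, 141, 144, 144, 146, 147, 143, 146]
286 [182, 183, 188, 189, 188, 188, 193, 203, 205, 206, 205, 206, 196, 164, 147, 144, 145, 148, 155, 154, 145, 144, 142, 148, 169, 182, 187, 191, 189, 190, 188, 186, 171, 151, 145, 140, 138, 138, 140, 139, 144, 146, 144, 143, 146, 165]
289 [205, 210, 214, 211, 214, 215, 214, 211, 210, 207, 212, 212, 211, 209, 208, 206, 203, 212, 216, 215, 213, 214, 212, 211, 213, 214, 217, 217, 217, 215, 214, 211, 205, 195, 190, 188, 187, 185, 186, 197, 212, 215, 215, 211, 212, 212]
```

Request:
apply_moves(series=[{"dx": 20,"dy": -7,"dz": 15,"turn": 0,"jaw": 0.5},{"dx": 45,"dy": -16,"dz": 35,"turn": 0,"jaw": 0.5},{"dx": 68,"dy": -23,"dz": 60,"turn": 0,"jaw": 0.5},{"dx": 76.5,"dy": -27,"dz": 80,"turn": 0,"jaw": 0.5},{"dx": 76.5,"dy": -27,"dz": 93,"turn": 0,"jaw": 0.5}])

```text
time: 8.02
tool_pos: [0.546, 0.052, 0.0981]
tool_rot: [-0.003, 0.11, 0.994, -0.0]
contact_force: [0.6, 0.8, -1.2]
gripper_width: 0.663
grasp_force: 64.3
```

Request:
apply_moves(series=[{"dx": 0,"dy": 0,"dz": 0,"turn": 0,"jaw": 0.5},{"dx": 0,"dy": 0,"dz": 0,"turn": 0,"jaw": 0.5},{"dx": 0,"dy": 0,"dz": 0,"turn": 0,"jaw": 0.5}])

```text
time: 8.27
tool_pos: [0.5517, 0.0512, 0.1031]
tool_rot: [0.002, 0.111, 0.994, 0.0]
contact_force: [-0.3, -0.4, -1.1]
gripper_width: 0.664
grasp_force: 64.3
```

```bash
python3 - <<'E'
from h import *
s=state(); print(s['time'],np.round(s['tool_pos'],4))
p=grab_frame('wrist'); q=grab_frame('scene'); r=grab_frame('side')
save(q,'q.png')
f=lambda a,x,y,w,h,k: cv2.resize(np.ascontiguousarray(a['pixels'][y:y+h,x:x+w,::-1]),None,fx=k,fy=k,interpolation=3)
a=f(p,270,210,100,100,4); b=f(q,300,160,60,50,6.67); c=f(r,290,170,60,60,6.67)
cv2.imwrite('pics/m.png',np.hstack([x[:334,:400] for x in (a,b,c)])[:, :800] if 0 else np.vstack([np.hstack([a[:300],b[:300,:400]]),np.hstack([c[:300,:400],a[100:400]])]))
print(proj(q,[[.549,.0512,.074]]),proj(r,[[.549,.0512,.074]]))
E
```

```text
8.2667 [0.5517 0.0512 0.1031]
[[331.38918091 189.53499044]] [[320.25042175 202.2035847 ]]
```

View pics/m.png

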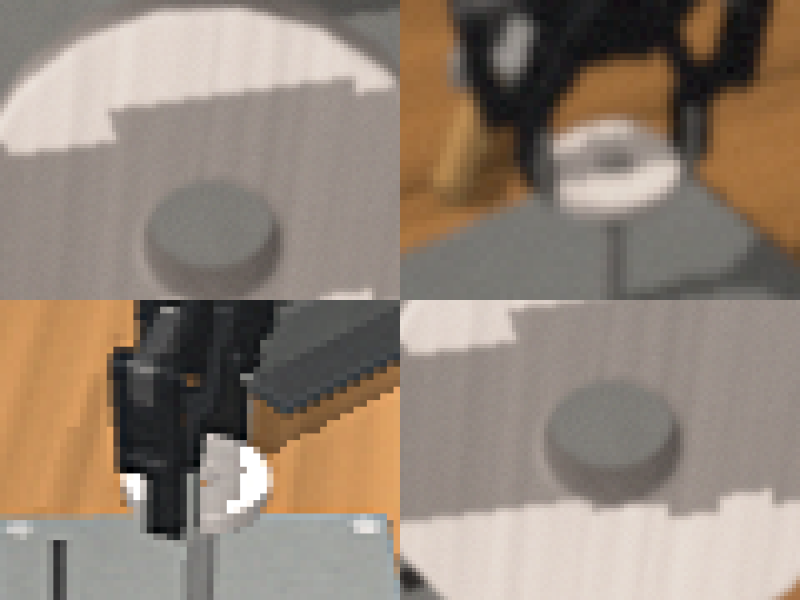

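Both outer views put the disc nearly centred over the spindle, with the spindle about 1 to 2 mm toward -x. I'll correct by 2 mm and lower.

Request:
apply_moves(series=[{"dx": 2,"dy": 0,"dz": 3,"turn": 0,"jaw": 0.5},{"dx": 2,"dy": 0,"dz": 10,"turn": 0,"jaw": 0.5},{"dx": 2,"dy": 0,"dz": 16,"turn": 0,"jaw": 0.5},{"dx": 2,"dy": 0,"dz": 20,"turn": 0,"jaw": 0.5},{"dx": 2,"dy": 0,"dz": 20,"turn": 0,"jaw": 0.5}])

```text
time: 8.83
tool_pos: [0.5471, 0.0513, 0.0797]
tool_rot: [-0.001, 0.111, 0.994, 0.0]
contact_force: [1.1, 1.4, -1.2]
gripper_width: 0.669
grasp_force: 64.3
```

Request:
apply_moves(series=[{"dx": 0,"dy": 0,"dz": 6,"turn": 0,"jaw": 0.5},{"dx": 0,"dy": 0,"dz": 12,"turn": 0,"jaw": 0.5},{"dx": 0,"dy": 0,"dz": 18,"turn": 0,"jaw": 0.5},{"dx": 0,"dy": 0,"dz": 24,"turn": 0,"jaw": 0.5},{"dx": 0,"dy": 0,"dz": 24,"turn": 0,"jaw": 0.5}])

```text
time: 9.25
tool_pos: [0.5472, 0.0513, 0.0556]
tool_rot: [-0.001, 0.111, 0.994, 0.0]
contact_force: [1.0, 0.6, -1.7]
gripper_width: 0.666
grasp_force: 64.3
```

Request:
apply_moves(series=[{"dx": 0,"dy": 0,"dz": 6,"turn": 0,"jaw": 0.5},{"dx": 0,"dy": 0,"dz": 12,"turn": 0,"jaw": 0.5},{"dx": 0,"dy": 0,"dz": 18,"turn": 0,"jaw": 0.5},{"dx": 0,"dy": 0,"dz": 24,"turn": 0,"jaw": 0.5},{"dx": 0,"dy": 0,"dz": 24,"turn": 0,"jaw": 0.5}])

```text
time: 9.67
tool_pos: [0.5472, 0.0513, 0.0317]
tool_rot: [-0.001, 0.111, 0.994, 0.0]
contact_force: [1.3, 0.9, -0.8]
gripper_width: 0.667
grasp_force: 64.3
```

Request:
apply_moves(series=[{"dx": 0,"dy": 0,"dz": 2,"turn": 0,"jaw": 0.5},{"dx": 0,"dy": 0,"dz": 4,"turn": 0,"jaw": 0.5},{"dx": 0,"dy": 0,"dz": 4,"turn": 0,"jaw": 0.5}])

```text
time: 9.92
tool_pos: [0.5476, 0.0512, 0.029]
tool_rot: [-0.0, 0.111, 0.994, -0.0]
contact_force: [-0.3, -0.1, -1.2]
gripper_width: 0.662
grasp_force: 64.3
```

Request:
apply_moves(series=[{"dx": 0,"dy": 0,"dz": 0,"turn": 0,"jaw": 0.1},{"dx": 0,"dy": 0,"dz": 0,"turn": 0,"jaw": 0.1},{"dx": 0,"dy": 0,"dz": 0,"turn": 0,"jaw": 0.1},{"dx": 0,"dy": 0,"dz": -10,"turn": 0,"jaw": 0.1},{"dx": 0,"dy": 0,"dz": -40,"turn": 0,"jaw": 0.1}])

```text
time: 10.33
tool_pos: [0.5441, 0.0513, 0.0656]
tool_rot: [-0.005, 0.111, 0.994, -0.0]
contact_force: [-0.7, 0.4, -0.6]
gripper_width: 0.898
grasp_force: 0.0
```

Request:
apply_moves(series=[{"dx": 0,"dy": 0,"dz": -40,"turn": 0,"jaw": 0.1},{"dx": 0,"dy": 0,"dz": -80,"turn": 0,"jaw": 0.1},{"dx": 0,"dy": 0,"dz": -120,"turn": 0,"jaw": 0.1},{"dx": 0,"dy": 0,"dz": -140,"turn": 0,"jaw": 0.1},{"dx": 0,"dy": 0,"dz": -140,"turn": 0,"jaw": 0.1}])

```text
time: 10.75
tool_pos: [0.5515, 0.0511, 0.2181]
tool_rot: [0.007, 0.111, 0.994, 0.0]
contact_force: [0.8, -0.9, 0.2]
gripper_width: 0.903
grasp_force: 0.0
```

```bash
cat > f.py <<'E'
from h import *
from scipy.optimize import least_squares
import sys
s=state(); print(s['time'],np.round(s['tool_pos'],4),np.round(s['tool_rot'],4))
p=grab_frame('wrist'); save(p,'w5.png')
t=np.linspace(0,2*np.pi,90)
for n,r0,h,z0,g in [('disc',.03,.01,float(sys.argv[1]),(.548,.051)),('drum',.021,.045,0,(.563,.293))]:
    for d in spotter.outline_of(p,n)[:2]:
        e=np.array(d['extent'])
        def f(q):
            u=proj(p,np.vstack([np.c_[q[0]+r0*np.cos(t),q[1]+r0*np.sin(t),0*t+z] for z in (z0,z0+h)])); return np.r_[u.min(0),u.max(0)]-e
        r=least_squares(f,g,x_scale=.001)
        P=np.r_[r.x,z0]
        print(n,round(d['conf'],2),e,np.round(r.x,4),np.round(r.fun,1),'shift',np.round(1000*rot(s['tool_rot']).T@(P-s['tool_pos']),1))
E
python3 f.py .012
```

```text
10.75 [0.5515 0.0511 0.2181] [6.900e-03 1.111e-01 9.938e-01 5.000e-04]
disc 0.85 [293.2 148.1 345.8 204.4] [0.5488 0.049 ] [-1.8  0.1  1.8  0. ] shift [  4.9  -3.2 206.1]
drum 0.88 [528.7 117.2 602.  161.6] [0.5637 0.3006] [-1.6 -0.8  1.4  0.8] shift [ 46.1 245.5 218.1]
```

Request:
apply_moves(series=[{"dx": 6,"dy": 40,"dz": 0,"turn": 0,"jaw": 0.1},{"dx": 12,"dy": 80,"dz": 0,"turn": 0,"jaw": 0.1},{"dx": 19,"dy": 120,"dz": 5,"turn": 0,"jaw": 0.1},{"dx": 25,"dy": 160,"dz": 15,"turn": 0,"jaw": 0.1},{"dx": 31,"dy": 195,"dz": 30,"turn": 0,"jaw": 0.1}])

```text
time: 11.32
tool_pos: [0.5602, 0.2504, 0.1781]
tool_rot: [-0.0, 0.111, 0.994, -0.0]
contact_force: [1.0, -0.1, -0.0]
gripper_width: 0.903
grasp_force: 0.0
```

Request:
apply_moves(series=[{"dx": 4,"dy": 25,"dz": 15,"turn": 0,"jaw": 0.1},{"dx": 8,"dy": 44,"dz": 35,"turn": 0,"jaw": 0.1},{"dx": 8,"dy": 52,"dz": 50,"turn": 0,"jaw": 0.1},{"dx": 8,"dy": 52,"dz": 58,"turn": 0,"jaw": 0.1},{"dx": 8,"dy": 52,"dz": 58,"turn": 0,"jaw": 0.1}])

```text
time: 11.73
tool_pos: [0.5615, 0.2998, 0.1163]
tool_rot: [-0.004, 0.111, 0.994, -0.002]
contact_force: [-0.1, -0.2, 0.1]
gripper_width: 0.901
grasp_force: 0.0
```

```bash
python3 f.py .012
```

```text
11.7333 [0.5615 0.2998 0.1163] [-0.0038  0.1107  0.9938 -0.0022]
disc 0.62 [  0.5 224.8  57.6 293.3] [0.5514 0.0611] [-15.7  -1.7  16.7   3.4] shift [ -43.4 -234.5  105.2]
drum 0.96 [293.8 180.1 353.7 252.8] [0.5628 0.3   ] [-0.9  0.3  0.9 -0.3] shift [ -2.    1.1 116.3]
```

Request:
apply_moves(series=[{"dx": 0,"dy": 0,"dz": 25,"turn": 0,"jaw": 0.1},{"dx": 0,"dy": 0,"dz": 50,"turn": 0,"jaw": 0.1},{"dx": 0,"dy": 0,"dz": 75,"turn": 0,"jaw": 0.1},{"dx": 0,"dy": 0,"dz": 90,"turn": 0,"jaw": 0.1},{"dx": 0,"dy": 0,"dz": 90,"turn": 0,"jaw": 0.1}])

```text
time: 12.3
tool_pos: [0.5623, 0.2991, 0.0281]
tool_rot: [-0.003, 0.112, 0.994, -0.001]
contact_force: [0.2, 0.8, 0.1]
gripper_width: 0.9
grasp_force: 0.0
```

Request:
apply_moves(series=[{"dx": 0,"dy": 0,"dz": 0,"turn": 0,"jaw": 0.3},{"dx": 0,"dy": 0,"dz": 0,"turn": 0,"jaw": 0.3},{"dx": 0,"dy": 0,"dz": 0,"turn": 0,"jaw": 0.3}])

```text
time: 12.55
tool_pos: [0.5661, 0.3012, 0.0339]
tool_rot: [0.002, 0.111, 0.994, 0.001]
contact_force: [-0.2, -0.7, 0.3]
gripper_width: 0.698
grasp_force: 0.0
```

```bash
python3 f.py .012
```

```text
12.55 [0.5661 0.3012 0.0339] [0.0018 0.1113 0.9938 0.001 ]
disc 0.54 [  0.  219.9  86.3 397.8] [0.5623 0.1526] [-23.3  33.4  25.7 -35.3] shift [ -29.1 -145.8   21.7]
drum 0.7 [270.9 205.  367.3 324.8] [0.563  0.3004] [-2.2 -1.   2.2  1.2] shift [ 3.  -1.5 33.9]
```

Request:
apply_moves(series=[{"dx": 2,"dy": 0,"dz": 1,"turn": 0,"jaw": 0.3},{"dx": 2,"dy": 0,"dz": 1,"turn": 0,"jaw": 0.7},{"dx": 2,"dy": 0,"dz": 1,"turn": 0,"jaw": 0.7},{"dx": 2,"dy": 0,"dz": 1,"turn": 0,"jaw": 0.7},{"dx": 2,"dy": 0,"dz": 1,"turn": 0,"jaw": 0.7}])

```text
time: 13.12
tool_pos: [0.5627, 0.3014, 0.0308]
tool_rot: [0.0, 0.111, 0.994, 0.0]
contact_force: [-0.9, -0.2, 2.3]
gripper_width: 0.485
grasp_force: 60.8
```

Request:
apply_moves(series=[{"dx": 0,"dy": 0,"dz": 0,"turn": 0,"jaw": 0.7},{"dx": 0,"dy": 0,"dz": 0,"turn": 0,"jaw": 0.7},{"dx": 0,"dy": 0,"dz": 0,"turn": 0,"jaw": 0.7}])

```text
time: 13.37
tool_pos: [0.5627, 0.3014, 0.0308]
tool_rot: [0.0, 0.111, 0.994, 0.0]
contact_force: [-0.8, 0.5, 4.8]
gripper_width: 0.485
grasp_force: 60.9
```

```bash
python3 f.py .012
```

```text
13.3667 [0.5627 0.3014 0.0308] [3.000e-04 1.112e-01 9.938e-01 2.000e-04]
drum 0.73 [274.1 213.6 370.9 337.8] [0.5638 0.3011] [-2.7 -0.6  2.7  0.9] shift [-1.1 -0.  30.8]
```

Request:
apply_moves(series=[{"dx": 0,"dy": 0,"dz": -20,"turn": 0,"jaw": 0.7},{"dx": 0,"dy": 0,"dz": -50,"turn": 0,"jaw": 0.7},{"dx": -4,"dy": -20,"dz": -85,"turn": 0,"jaw": 0.7},{"dx": -9,"dy": -55,"dz": -105,"turn": 0,"jaw": 0.7},{"dx": -16,"dy": -95,"dz": -110,"turn": 0,"jaw": 0.7}])

```text
time: 13.93
tool_pos: [0.559, 0.2056, 0.1447]
tool_rot: [0.003, 0.11, 0.994, 0.001]
contact_force: [2.2, -0.6, 0.2]
gripper_width: 0.48
grasp_force: 60.9
```

Request:
apply_moves(series=[{"dx": -6,"dy": -38,"dz": 0,"turn": 0,"jaw": 0.7},{"dx": -12,"dy": -76,"dz": 0,"turn": 0,"jaw": 0.7},{"dx": -18,"dy": -112,"dz": 0,"turn": 0,"jaw": 0.7},{"dx": -22,"dy": -138,"dz": 0,"turn": 0,"jaw": 0.7},{"dx": -24.5,"dy": -152.5,"dz": 0,"turn": 0,"jaw": 0.7}])

```text
time: 14.35
tool_pos: [0.546, 0.0478, 0.1389]
tool_rot: [-0.001, 0.112, 0.994, -0.001]
contact_force: [-0.3, 0.3, -1.4]
gripper_width: 0.484
grasp_force: 60.9
```

Request:
apply_moves(series=[{"dx": 0,"dy": 0,"dz": 10,"turn": 0,"jaw": 0.7},{"dx": 0,"dy": 0,"dz": 20,"turn": 0,"jaw": 0.7},{"dx": 0,"dy": 0,"dz": 26,"turn": 0,"jaw": 0.7},{"dx": 0,"dy": 0,"dz": 26,"turn": 0,"jaw": 0.7},{"dx": 0,"dy": 0,"dz": 26,"turn": 0,"jaw": 0.7}])

```text
time: 14.77
tool_pos: [0.5464, 0.0518, 0.1128]
tool_rot: [-0.001, 0.11, 0.994, -0.0]
contact_force: [0.5, -0.0, -0.7]
gripper_width: 0.485
grasp_force: 60.9
```

```bash
python3 - <<'E'
from h import *
s=state(); print(s['time'],np.round(s['tool_pos'],4))
tp=np.array(s['tool_pos']); t=np.linspace(0,2*np.pi,60)
for c in ['side','scene','wrist']:
    p=grab_frame(c); z=tp[2]-.0308
    P=np.array([.548,.0512,.04]); d=spotter.outline_of(p,'drum')
    u=proj(p,np.vstack([np.c_[P[0]+.021*np.cos(t),P[1]+.021*np.sin(t),0*t+k] for k in (z,z+.045)]))
    print(c,[(round(x['conf'],2),np.round(x['extent'],1)) for x in d[:2]],'want',np.round(np.r_[u.min(0),u.max(0)],1))
    if c!='wrist': save(p,c+'2.png')
a=cv2.imread('pics/side2.png')[170:240,285:355];b=cv2.imread('pics/scene2.png')[150:220,297:367]
cv2.imwrite('pics/m2.png',cv2.resize(np.hstack([a,b]),None,fx=5.7,fy=5.7,interpolation=3))
E
```

```text
14.7667 [0.5464 0.0518 0.1128]
side [] want [312.9 181.8 329.  204.6]
scene [(0.68, array([321.6, 192.9, 339.7, 209.5])), (0.57, array([324.9, 169.6, 339.9, 193.2]))] want [324.  170.6 338.6 191.8]
wrist [(0.57, array([274.8, 214.6, 368.4, 337.3]))] want [271.9 210.4 372.8 333.9]
```

View pics/m2.png

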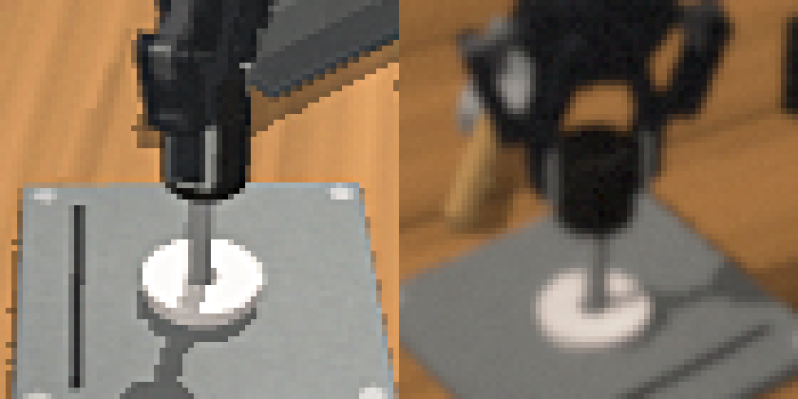

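Side and scene views show the disc seated on the plate and the drum centred over the spindle to within about 1 mm. I'm lowering it.

Request:
apply_moves(series=[{"dx": -0.8,"dy": 0,"dz": 5,"turn": 0,"jaw": 0.7},{"dx": -0.8,"dy": 0,"dz": 11,"turn": 0,"jaw": 0.7},{"dx": -0.8,"dy": 0,"dz": 16,"turn": 0,"jaw": 0.7},{"dx": -0.8,"dy": 0,"dz": 20,"turn": 0,"jaw": 0.7},{"dx": -0.8,"dy": 0,"dz": 20,"turn": 0,"jaw": 0.7}])

```text
time: 15.48
tool_pos: [0.5471, 0.0507, 0.0927]
tool_rot: [-0.001, 0.111, 0.994, 0.0]
contact_force: [-0.4, 0.5, -0.6]
gripper_width: 0.479
grasp_force: 60.9
```

Request:
apply_moves(series=[{"dx": 0,"dy": 0,"dz": 6,"turn": 0,"jaw": 0.7},{"dx": 0,"dy": 0,"dz": 12,"turn": 0,"jaw": 0.7},{"dx": 0,"dy": 0,"dz": 18,"turn": 0,"jaw": 0.7},{"dx": 0,"dy": 0,"dz": 20,"turn": 0,"jaw": 0.7},{"dx": 0,"dy": 0,"dz": 20,"turn": 0,"jaw": 0.7}])

```text
time: 15.9
tool_pos: [0.5473, 0.0506, 0.0731]
tool_rot: [-0.001, 0.111, 0.994, -0.0]
contact_force: [-0.2, -0.1, -1.1]
gripper_width: 0.482
grasp_force: 60.9
```

Request:
apply_moves(series=[{"dx": 0,"dy": 0,"dz": 6,"turn": 0,"jaw": 0.7},{"dx": 0,"dy": 0,"dz": 12,"turn": 0,"jaw": 0.7},{"dx": 0,"dy": 0,"dz": 16,"turn": 0,"jaw": 0.7},{"dx": 0,"dy": 0,"dz": 18,"turn": 0,"jaw": 0.7},{"dx": 0,"dy": 0,"dz": 18,"turn": 0,"jaw": 0.7}])

```text
time: 16.32
tool_pos: [0.5474, 0.0507, 0.0554]
tool_rot: [-0.001, 0.111, 0.994, -0.0]
contact_force: [0.2, 0.5, -0.6]
gripper_width: 0.478
grasp_force: 60.9
```

Request:
apply_moves(series=[{"dx": 0,"dy": 0,"dz": 1,"turn": 0,"jaw": 0.7},{"dx": 0,"dy": 0,"dz": 1.5,"turn": 0,"jaw": 0.7},{"dx": 0,"dy": 0,"dz": 1.5,"turn": 0,"jaw": 0.7}])

```text
time: 16.57
tool_pos: [0.5482, 0.0506, 0.0549]
tool_rot: [0.0, 0.111, 0.994, -0.0]
contact_force: [0.2, -0.1, -1.2]
gripper_width: 0.478
grasp_force: 60.9
```

Request:
apply_moves(series=[{"dx": 0,"dy": 0,"dz": 1,"turn": 0,"jaw": 0.7},{"dx": 0,"dy": 0,"dz": 1.5,"turn": 0,"jaw": 0.7},{"dx": 0,"dy": 0,"dz": 1.5,"turn": 0,"jaw": 0.7}])

```text
time: 16.82
tool_pos: [0.548, 0.0506, 0.0533]
tool_rot: [-0.0, 0.111, 0.994, -0.0]
contact_force: [1.1, -0.2, -0.7]
gripper_width: 0.485
grasp_force: 60.9
```

Request:
apply_moves(series=[{"dx": 0,"dy": 0,"dz": 0,"turn": 0,"jaw": 0.3},{"dx": 0,"dy": 0,"dz": 0,"turn": 0,"jaw": 0.3},{"dx": 0,"dy": 0,"dz": 0,"turn": 0,"jaw": 0.3},{"dx": 0,"dy": 0,"dz": -10,"turn": 0,"jaw": 0.3},{"dx": 0,"dy": 0,"dz": -40,"turn": 0,"jaw": 0.3}])

```text
time: 17.23
tool_pos: [0.5444, 0.0507, 0.0894]
tool_rot: [-0.005, 0.111, 0.994, -0.0]
contact_force: [-0.6, 0.1, -0.6]
gripper_width: 0.699
grasp_force: 0.0
```

Request:
apply_moves(series=[{"dx": 0,"dy": 0,"dz": -40,"turn": 0,"jaw": 0.3},{"dx": 0,"dy": 0,"dz": -80,"turn": 0,"jaw": 0.3},{"dx": 0,"dy": 0,"dz": -120,"turn": 0,"jaw": 0.3},{"dx": 0,"dy": 0,"dz": -150,"turn": 0,"jaw": 0.3},{"dx": 0,"dy": 0,"dz": -150,"turn": 0,"jaw": 0.3}])

```text
time: 17.65
tool_pos: [0.5519, 0.0505, 0.2538]
tool_rot: [0.008, 0.111, 0.994, 0.001]
contact_force: [-0.4, -0.7, 0.9]
gripper_width: 0.698
grasp_force: 0.0
```

```bash
python3 - <<'E'
from h import *
s=state(); print(s['time'],np.round(s['tool_pos'],4)); t=np.linspace(0,2*np.pi,60); P=[.5485,.0512]
for c in ['side','scene']:
    p=grab_frame(c); save(p,c+'3.png')
    d=spotter.outline_of(p,'drum')
    u=proj(p,np.vstack([np.c_[P[0]+.021*np.cos(t),P[1]+.021*np.sin(t),0*t+k] for k in (.022,.067)]))
    print(c,[(round(x['conf'],2),np.round(x['extent'],1)) for x in d[:2]],'want',np.round(np.r_[u.min(0),u.max(0)],1))
    for n in ['btn_round','btn_square','btn_bar','btn_stop']:
        print(n,[(round(x['conf'],2),np.round(x['extent'])) for x in spotter.outline_of(p,n)[:2]])
E
```

```text
17.65 [0.5519 0.0505 0.2538]
side [(0.62, array([314.1, 204.7, 326.4, 221.3]))] want [312.6 199.7 328.1 221.8]
btn_round []
btn_square []
btn_bar [(0.69, array([356., 265., 371., 291.]))]
btn_stop [(0.34, array([209., 318., 291., 344.]))]
scene [(0.8, array([324. , 184.6, 338.1, 205.4]))] want [324.2 186.9 338.4 207.4]
btn_round []
btn_square []
btn_bar []
btn_stop [(0.56, array([246., 210., 257., 214.]))]
```

```bash
python3 - <<'E'
from h import *
p=grab_frame('side')
for n,c in [('stop',(331,157)),('square',(342,154)),('bar',(356,148.5)),('round',(367,144))]: print(n,np.round(onz(p,c,.075),3))
p=grab_frame('scene')
for n,c in [('stop',(251,213))]: print(n,np.round(onz(p,c,.085),3))
E
```

```text
stop [ 0.541 -0.195  0.075]
square [ 0.507 -0.22   0.075]
bar [ 0.462 -0.265  0.075]
round [ 0.424 -0.303  0.075]
stop [ 0.55  -0.197  0.085]
```

Request:
apply_moves(series=[{"dx": -10,"dy": -37,"dz": -11,"turn": 0,"jaw": 0.3},{"dx": -20,"dy": -74,"dz": -22,"turn": 0,"jaw": 0.3},{"dx": -30,"dy": -112,"dz": -33,"turn": 0,"jaw": 0.3},{"dx": -40,"dy": -150,"dz": -44,"turn": 0,"jaw": 0.3},{"dx": -50,"dy": -188,"dz": -55,"turn": 0,"jaw": 0.3}])

```text
time: 18.77
tool_pos: [0.5551, -0.1454, 0.299]
tool_rot: [0.0, 0.111, 0.994, -0.0]
contact_force: [1.8, -0.6, 1.2]
gripper_width: 0.696
grasp_force: 0.0
```

Request:
apply_moves(series=[{"dx": -10,"dy": -37,"dz": 0,"turn": 0,"jaw": 0.3},{"dx": -20,"dy": -74,"dz": 0,"turn": 0,"jaw": 0.3},{"dx": -30,"dy": -112,"dz": 0,"turn": 0,"jaw": 0.3},{"dx": -30,"dy": -112,"dz": 0,"turn": 0,"jaw": 0.3},{"dx": -30,"dy": -112,"dz": 0,"turn": 0,"jaw": 0.3}])

```text
time: 19.18
tool_pos: [0.5594, -0.2614, 0.2978]
tool_rot: [-0.0, 0.113, 0.994, 0.0]
contact_force: [0.2, 0.4, -0.4]
gripper_width: 0.701
grasp_force: 0.0
```

```bash
cat > k.py <<'E'
from h import *
import pickle,sys
s=state(); print(s['time'],np.round(s['tool_pos'],4),np.round(s['tool_rot'],4),np.round(s['joint_pos'],2))
p=grab_frame('wrist'); save(p,sys.argv[1]+'.png'); pickle.dump((s,p),open(sys.argv[1]+'.pkl','wb'))
for n in ['btn_round','btn_square','btn_bar','btn_stop','mod_round','mod_square','mod_bar','drum','disc']:
    print(n,[(round(x['conf'],2),np.round(x['extent'],1)) for x in spotter.outline_of(p,n)[:2]])
E
python3 k.py k1
```

```text
19.1833 [ 0.5594 -0.2614  0.2978] [-4.000e-04  1.128e-01  9.936e-01  3.000e-04] [-0.56  0.01  1.58  0.    1.55 -1.9 ]
btn_round [(0.69, array([221.6,  61.2, 243.9,  84.1]))]
btn_square [(0.56, array([321.4, 112.8, 340.3, 139. ]))]
btn_bar [(0.58, array([265.1,  87.3, 294.3, 113.9]))]
btn_stop [(0.67, array([362.8, 132.1, 392.9, 165.2])), (0.54, array([537.4,  81.9, 582.3, 130.7]))]
mod_round [(0.94, array([190.1,  30.3, 272.7, 113.1]))]
mod_square [(0.63, array([288.6,  89.2, 362.8, 166.2]))]
mod_bar [(0.93, array([243. ,  60.9, 318.8, 140.1])), (0.61, array([359.8, 132.1, 394.3, 166.3]))]
drum [(0.84, array([545.2,  84.9, 610.3, 125. ]))]
disc [(0.96, array([537.4,  79.7, 584.9, 127.8]))]
```

View pics/k1.png

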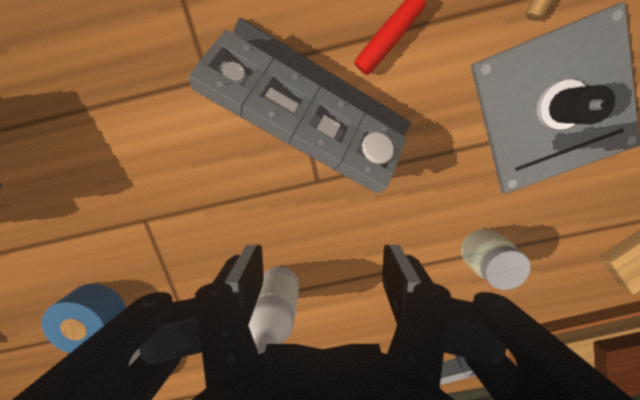

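The wrist view shows the drum seated on the disc with the spindle tip through it. On the console the round button is at (232,71), bar (281,97), square (329,125) and mushroom (377,148).

```bash
cat > loc.py <<'E'
from h import *
import pickle,sys
def fit(s,p,B):
    from scipy.optimize import least_squares
    # unknown: centre of bar cap x,y, yaw ; rows of spacing 58 mm along level axis v
    off=dict(bar=0,square=1,stop=2,round=-1)
    def pts(q):
        u=np.array([np.cos(q[2]),np.sin(q[2]),0]); v=np.array([-u[1],u[0],0])
        n=-np.sin(np.radians(35))*u+np.array([0,0,np.cos(np.radians(35))])
        return {k:np.array([q[0],q[1],.074])+.058*off[k]*v+n*(.008 if k=='stop' else -.008) for k in B}
    f=lambda q: np.concatenate([proj(p,pts(q)[k])[0]-B[k] for k in B])
    r=least_squares(f,[.46,-.26,-.8],x_scale=[.01,.01,.1]); return r.x,r.fun,pts(r.x)
if __name__=='__main__':
    s,p=pickle.load(open('k1.pkl','rb'))
    B={'round':(232.6,71.5),'bar':(280.8,98),'square':(330,125.3),'stop':(377.3,148.3)}
    x,f,P=fit(s,p,B); print(x,np.degrees(x[2])); print(np.round(f,1))
    for k in P: print(k,np.round(P[k],4))
E
python3 loc.py
```

```text
[ 0.46268483 -0.28257324 -0.74700318] -42.80012945710469
[ 1.4 -0.6  1.1  1.3 -2.5  1.1 -0.1 -1.9]
round [ 0.4266 -0.3282  0.0674]
bar [ 0.4661 -0.2857  0.0674]
square [ 0.5055 -0.2431  0.0674]
stop [ 0.5381 -0.1943  0.0806]
```

Request:
apply_moves(series=[{"dx": 17,"dy": -9,"dz": 0,"turn": 0.12,"jaw": 1},{"dx": 34,"dy": -18,"dz": 0,"turn": 0.24,"jaw": 1},{"dx": 51,"dy": -27,"dz": 0,"turn": 0.36,"jaw": 1},{"dx": 68,"dy": -36,"dz": 0,"turn": 0.48,"jaw": 1},{"dx": 85,"dy": -45,"dz": 0,"turn": 0.6,"jaw": 1}])

```text
time: 20.1
tool_pos: [0.4662, -0.2846, 0.2983]
tool_rot: [0.0, 0.402, 0.915, -0.0]
contact_force: [-0.5, 0.2, -0.1]
gripper_width: 0.008
grasp_force: 0.0
```

Request:
apply_moves(series=[{"dx": 0,"dy": 0,"dz": 0,"turn": 0.12,"jaw": 1},{"dx": 0,"dy": 0,"dz": 0,"turn": 0.24,"jaw": 1},{"dx": 0,"dy": 0,"dz": 0,"turn": 0.36,"jaw": 1},{"dx": 0,"dy": 0,"dz": 0,"turn": 0.48,"jaw": 1},{"dx": 0,"dy": 0,"dz": 0,"turn": 0.6,"jaw": 1}])

```text
time: 20.52
tool_pos: [0.4669, -0.2846, 0.2984]
tool_rot: [0.0, 0.655, 0.756, -0.0]
contact_force: [-0.0, -0.7, 0.6]
gripper_width: 0.003
grasp_force: 0.0
```

Request:
apply_moves(series=[{"dx": 0,"dy": 0,"dz": 0,"turn": 0.12,"jaw": 1},{"dx": 0,"dy": 0,"dz": 0,"turn": 0.24,"jaw": 1},{"dx": 0,"dy": 0,"dz": 0,"turn": 0.36,"jaw": 1},{"dx": 0,"dy": 0,"dz": 0,"turn": 0.48,"jaw": 1},{"dx": 0,"dy": 0,"dz": 0,"turn": 0.6,"jaw": 1}])

```text
time: 20.93
tool_pos: [0.467, -0.2845, 0.2984]
tool_rot: [0.0, 0.849, 0.528, 0.0]
contact_force: [-0.5, -0.5, 0.5]
gripper_width: 0.0
grasp_force: 0.0
```

Request:
apply_moves(series=[{"dx": 0,"dy": 0,"dz": 25,"turn": 0.12,"jaw": 1},{"dx": 0,"dy": 0,"dz": 50,"turn": 0.24,"jaw": 1},{"dx": 0,"dy": 0,"dz": 75,"turn": 0.295,"jaw": 1},{"dx": 0,"dy": 0,"dz": 80,"turn": 0.295,"jaw": 1},{"dx": 0,"dy": 0,"dz": 80,"turn": 0.295,"jaw": 1}])

```text
time: 21.35
tool_pos: [0.4659, -0.2837, 0.2159]
tool_rot: [-0.002, 0.916, 0.401, -0.001]
contact_force: [0.1, 0.4, 0.3]
gripper_width: -0.001
grasp_force: 0.0
```

```bash
python3 k.py k2; python3 -c "
import cv2;cv2.imwrite('pics/k2v.png',cv2.resize(cv2.imread('pics/k2.png'),(800,500)))"
```

```text
21.35 [ 0.4659 -0.2837  0.2159] [-0.0021  0.916   0.4012 -0.0011] [-0.68 -0.11  1.83 -0.    1.43  0.06]
btn_round []
btn_square [(0.83, array([315.6, 115.3, 334.4, 143.4]))]
btn_bar [(0.91, array([320. , 177.2, 329.6, 211.8])), (0.44, array([295.3,  29.2, 336. ,  79.1]))]
btn_stop [(0.58, array([296.4,  26.3, 333.9,  76.8]))]
mod_round [(0.76, array([289.3, 218.9, 365. , 281.7]))]
mod_square [(0.71, array([283.7,  92.5, 368.7, 169.4]))]
mod_bar [(0.71, array([288.8, 161.6, 368.9, 234.4]))]
drum []
disc []
```

View pics/k2v.png

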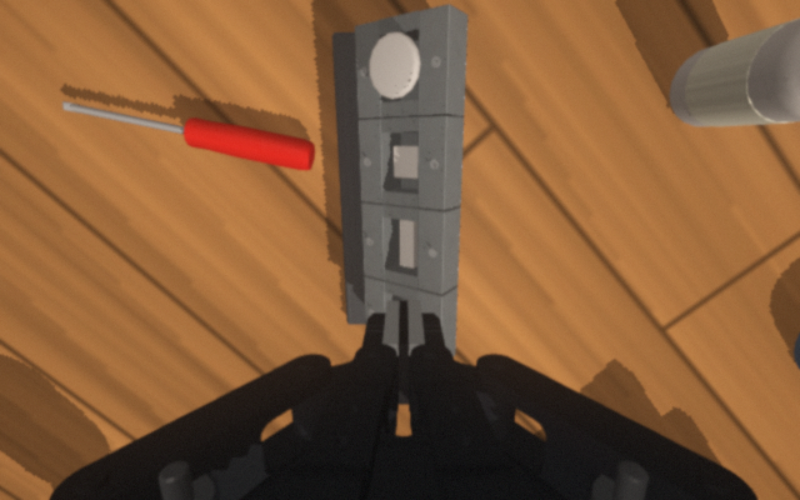

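```bash
python3 - <<'E'
from h import *
import pickle
from loc import fit
s,p=pickle.load(open('k2.pkl','rb'))
M=rot(s['tool_rot']);tp=np.array(s['tool_pos'])
for x in (11,-11,0):
    print(x,[(z,np.round(proj(p,tp+M@np.array([x,0,z])/1000)[0],1).tolist()) for z in (19,15,10,5,0)])
print('scale',proj(p,tp+M@np.array([.011,.0145,.019]))-proj(p,tp+M@np.array([.011,0,.019])))
B={'bar':(324.8,194.5),'square':(325,129.3),'stop':(315.2,51.5)}
x,f,P=fit(s,p,B); print(x,np.degrees(x[2]),np.round(f,1))
for k in P: print(k,np.round(P[k],4))
i=p['pixels'].astype(int).sum(2)//3
for r in (236,240,244,248,252,258,264,272,280): print(r,i[r,284:362:2].tolist())
E
```

```text
11 [(19, [322.4, 236.6]), (15, [322.4, 239.8]), (10, [322.5, 243.9]), (5, [322.5, 248.4]), (0, [322.5, 253.2])]
-11 [(19, [322.4, 275.6]), (15, [322.4, 279.6]), (10, [322.4, 284.9]), (5, [322.4, 290.5]), (0, [322.5, 296.5])]
0 [(19, [322.4, 256.5]), (15, [322.4, 260.1]), (10, [322.4, 264.8]), (5, [322.5, 269.9]), (0, [322.5, 275.3])]
scale [[2.87526153e+01 4.82355062e-03]]
[ 0.46324009 -0.28163159 -0.75890364] -43.48197536012309 [-0.4 -1.   0.5 -0.4 -0.2  1. ]
bar [ 0.4666 -0.2848  0.0674]
square [ 0.5065 -0.2427  0.0674]
stop [ 0.5397 -0.1943  0.0806]
236 [74, 55, 54, 56, 97, 101, 101, 97, 101, 99, 100, 108, 115, 110, 107, 77, 77, 84, 88, 93, 93, 90, 93, 92, 93, 97, 103, 100, 102, 103, 101, 97, 96, 86, 86, 88, 104, 111, 112]
240 [81, 79, 70, 57, 91, 99, 98, 98, 100, 101, 102, 108, 115, 100, 98, 78, 71, 69, 51, 59, 57, 78, 92, 86, 89, 92, 96, 101, 101, 100, 102, 105, 103, 104, 108, 118, 111, 111, 111]
244 [80, 78, 79, 78, 92, 88, 88, 98, 99, 98, 100, 106, 110, 94, 89, 90, 90, 83, 38, 28, 30, 71, 91, 90, 90, 92, 92, 102, 100, 99, 102, 102, 104, 101, 108, 117, 113, 113, 111]
248 [80, 8
[... 295 characters left out ...]
 35, 59, 94, 110, 115, 109, 110, 107]
258 [80, 82, 85, 81, 72, 35, 26, 32, 28, 31, 31, 36, 85, 89, 92, 88, 87, 82, 30, 24, 29, 53, 91, 88, 93, 90, 89, 57, 30, 30, 32, 32, 28, 33, 83, 114, 106, 109, 108]
264 [121, 124, 121, 115, 66, 35, 34, 34, 38, 37, 34, 51, 90, 89, 90, 89, 91, 81, 32, 27, 25, 50, 90, 89, 91, 89, 89, 78, 36, 37, 35, 35, 38, 37, 46, 102, 110, 107, 109]
272 [122, 123, 119, 80, 31, 27, 25, 29, 27, 28, 30, 71, 92, 89, 91, 91, 91, 77, 28, 26, 27, 49, 89, 88, 88, 89, 91, 86, 40, 30, 25, 28, 30, 27, 33, 44, 102, 111, 109]
280 [115, 61, 28, 27, 30, 25, 28, 26, 27, 29, 26, 27, 31, 26, 28, 31, 69, 87, 30, 31, 32, 54, 94, 34, 23, 27, 29, 27, 26, 29, 27, 29, 25, 27, 28, 26, 31, 40, 83]
```

No more pictures needed. The plan is to press with the inner edge of the downhill finger, jaws fully open, because that fits the deep wells. Now I'll position over the round button.

Request:
apply_moves(series=[{"dx": -20,"dy": 11,"dz": 0,"turn": 0,"jaw": 0},{"dx": -40,"dy": 23,"dz": 15,"turn": 0,"jaw": 0},{"dx": -58,"dy": 34,"dz": 35,"turn": 0,"jaw": 0},{"dx": -58,"dy": 34,"dz": 65,"turn": 0,"jaw": 0},{"dx": -58,"dy": 34,"dz": 90,"turn": 0,"jaw": 0}])

```text
time: 22.27
tool_pos: [0.4522, -0.3517, 0.1276]
tool_rot: [0.001, 0.917, 0.4, 0.0]
contact_force: [-0.2, 0.1, -1.0]
gripper_width: 0.707
grasp_force: 0.0
```

Request:
apply_moves(series=[{"dx": 0,"dy": 0,"dz": 0,"turn": 0,"jaw": 0},{"dx": 0,"dy": 0,"dz": 0,"turn": 0,"jaw": 0},{"dx": 0,"dy": 0,"dz": 0,"turn": 0,"jaw": 0},{"dx": 0,"dy": 0,"dz": 0,"turn": 0,"jaw": 0}])

```text
time: 22.6
tool_pos: [0.4537, -0.3513, 0.131]
tool_rot: [0.002, 0.916, 0.401, 0.001]
contact_force: [0.0, 0.4, -0.2]
gripper_width: 0.998
grasp_force: 0.0
```

```bash
python3 k.py k3; cat > tip.py <<'E'
from h import *
s=state();M=rot(s['tool_rot']);tp=np.array(s['tool_pos'])
C=tp+M@np.array([0,-.0425,.006])
u=np.array([np.cos(np.radians(-43.2)),np.sin(np.radians(-43.2)),0]);v=np.array([-u[1],u[0],0])
up=.819*u+np.array([0,0,.574]);n=-.574*u+np.array([0,0,.819])
for k,c in dict(round=(.4267,-.3275,.0674),bar=(.4664,-.2853,.0674),square=(.506,-.2429,.0674)).items():
    d=C-np.array(c);print(k,'corner rel cap (upslope,level,normal) mm',np.round([1000*d@up,1000*d@v,1000*d@n],1))
F=np.array(s['contact_force']);print(s['time'],tp,'F',np.round(F,1),'Fn',round(F@n,1),'Fup',round(F@up,1))
E
python3 tip.py
python3 - <<'E'
import pickle,numpy as np
from h import *
s,p=pickle.load(open('k3.pkl','rb'));M=rot(s['tool_rot']);tp=np.array(s['tool_pos'])
for y in (-.0425,-.057,.0425,.057): print(y,[np.round(proj(p,tp+M@np.array([.011,y,z]))[0],0) for z in (.006,0,-.01)])
i=p['pixels'].astype(int).sum(2)//3
for r in (248,254,260,268,276): print(r,i[r,200:250:3].tolist(),i[r,395:445:3].tolist())
E
```

```text
22.6 [ 0.4537 -0.3513  0.131 ] [2.000e-03 9.163e-01 4.005e-01 8.000e-04] [-0.79  0.03  1.84  0.    1.26 -0.04]
btn_round [(0.68, array([257.8, 207.8, 275.9, 247.5]))]
btn_square [(0.67, array([245.6,   5.1, 267.1,  54.9])), (0.16, array([208.8,  82.5, 326.9, 194.6]))]
btn_bar [(0.96, array([253.1, 105.6, 271.8, 168.1]))]
btn_stop [(0.46, array([211.3,  82. , 325.7, 194.2]))]
mod_round [(0.82, array([219.2, 181.6, 326.9, 291.1]))]
mod_square [(0.74, array([198.2,   1.3, 330. ,  89.8]))]
mod_bar [(0.65, array([209.6,  82.7, 329.9, 195.3]))]
drum [(0.56, array([256. , 107.8, 271.9, 166. ]))]
disc [(0.5, array([257.1, 210. , 277.5, 245.5]))]
round corner rel cap (upslope,level,normal) mm [24.9  0.7 49.6]
bar corner rel cap (upslope,level,normal) mm [ 24.9 -57.3  49.7]
square corner rel cap (upslope,level,normal) mm [  25.  -115.3   49.6]
23.1 [ 0.45245479 -0.35035415  0.12835653] F [0.3 0.  0.3] Fn 0.2 Fup 0.4
-0.0425 [array([231., 248.]), array([227., 253.]), array([219., 264.])]
-0.057 [array([199., 248.]), array([194., 253.]), array([184., 264.])]
0.0425 [array([414., 248.]), array([4
[... 191 characters left out ...]
, 131, 131, 129, 129, 126, 121, 120, 113, 114, 115, 117, 115, 120, 117, 115, 114]
254 [112, 122, 120, 122, 95, 87, 87, 80, 35, 29, 65, 94, 97, 94, 94, 115, 83] [125, 127, 132, 134, 128, 128, 123, 40, 31, 54, 89, 90, 88, 106, 115, 116, 116]
260 [105, 116, 107, 90, 87, 88, 66, 30, 33, 30, 39, 93, 93, 94, 95, 101, 92] [125, 124, 126, 128, 131, 134, 119, 32, 31, 32, 39, 84, 89, 86, 94, 110, 115]
268 [61, 88, 89, 86, 67, 29, 30, 29, 29, 30, 30, 109, 117, 116, 117, 114, 94] [131, 125, 123, 125, 124, 127, 83, 32, 28, 30, 33, 28, 38, 86, 88, 87, 86]
276 [91, 88, 73, 29, 30, 30, 28, 30, 29, 28, 31, 95, 120, 120, 117, 114, 115] [131, 130, 128, 128, 124, 123, 51, 27, 26, 29, 26, 25, 31, 29, 39, 84, 86]
```

```bash
python3 - <<'E'
from h import *
import pickle
from loc import fit
s,p=pickle.load(open('k3.pkl','rb'))
B={'bar':(262.5,136.9),'round':(266.9,227.7),'square':(256.4,30)}
x,f,P=fit(s,p,B); print(x,np.degrees(x[2]),np.round(f,1))
for k in P: print(k,np.round(P[k],4),np.round(onz(p,B[k],.0674),4))
E
```

```text
[ 0.46246412 -0.28216872 -0.74770269] -42.84020867568393 [-0.2  0.6  0.1  0.1  0.1 -0.6]
bar [ 0.4658 -0.2853  0.0674] [ 0.4662 -0.2851  0.0674]
round [ 0.4264 -0.3278  0.0674] [ 0.4264 -0.3277  0.0674]
square [ 0.5053 -0.2428  0.0674] [ 0.505  -0.2429  0.0674]
```

Request:
apply_moves(series=[{"dx": -0.7,"dy": 1,"dz": 15,"turn": 0,"jaw": 0},{"dx": -0.7,"dy": 2,"dz": 30,"turn": 0,"jaw": 0},{"dx": -0.7,"dy": 3,"dz": 40,"turn": 0,"jaw": 0},{"dx": -0.7,"dy": 3,"dz": 44,"turn": 0,"jaw": 0},{"dx": -0.7,"dy": 3,"dz": 44,"turn": 0,"jaw": 0}])

```text
time: 23.52
tool_pos: [0.4534, -0.3522, 0.0827]
tool_rot: [-0.001, 0.916, 0.4, -0.001]
contact_force: [-0.5, 0.0, -0.0]
gripper_width: 1.0
grasp_force: 0.0
```

Request:
apply_moves(series=[{"dx": 0,"dy": 0,"dz": 0,"turn": 0,"jaw": 0},{"dx": 0,"dy": 0,"dz": 0,"turn": 0,"jaw": 0}])

```text
time: 23.68
tool_pos: [0.4546, -0.3534, 0.0852]
tool_rot: [0.001, 0.916, 0.4, 0.0]
contact_force: [0.1, -0.2, -0.3]
gripper_width: 1.0
grasp_force: 0.0
```

```bash
sed -i 's/-43.2/-42.8/g; s/round=([^)]*)/round=(.4264,-.3277,.0674)/; s/bar=([^)]*)/bar=(.466,-.2853,.0674)/; s/square=([^)]*)/square=(.5053,-.2428,.0674)/' tip.py; python3 tip.py
```

```text
round corner rel cap (upslope,level,normal) mm [ 3.2  0.4 12.1]
bar corner rel cap (upslope,level,normal) mm [  3.  -57.7  12.3]
square corner rel cap (upslope,level,normal) mm [   3.  -115.5   12.2]
23.6833 [ 0.45464569 -0.35335797  0.08520718] F [ 0.1 -0.2 -0.3] Fn -0.3 Fup 0.0
```

Request:
apply_moves(series=[{"dx": 0,"dy": 0.7,"dz": 3,"turn": 0,"jaw": 0},{"dx": 0,"dy": 1.5,"dz": 6,"turn": 0,"jaw": 0},{"dx": 0,"dy": 2.3,"dz": 9,"turn": 0,"jaw": 0},{"dx": 0,"dy": 2.3,"dz": 9,"turn": 0,"jaw": 0}])

```text
time: 24.02
tool_pos: [0.4557, -0.3543, 0.0746]
tool_rot: [-0.0, 0.916, 0.4, -0.0]
contact_force: [-0.1, -0.4, -0.4]
gripper_width: 0.997
grasp_force: 0.0
```

Request:
apply_moves(series=[{"dx": 0,"dy": 0.7,"dz": 2,"turn": 0,"jaw": 0},{"dx": 0,"dy": 1.1,"dz": 3,"turn": 0,"jaw": 0},{"dx": 0,"dy": 1.1,"dz": 3,"turn": 0,"jaw": 0}])

```text
time: 24.27
tool_pos: [0.4566, -0.3552, 0.072]
tool_rot: [-0.0, 0.916, 0.4, -0.0]
contact_force: [-0.2, 0.4, -0.1]
gripper_width: 0.997
grasp_force: 0.0
```

Request:
apply_moves(series=[{"dx": 0,"dy": 0.7,"dz": 2,"turn": 0,"jaw": 0},{"dx": 0,"dy": 1.1,"dz": 3,"turn": 0,"jaw": 0},{"dx": 0,"dy": 1.1,"dz": 3,"turn": 0,"jaw": 0}])

```text
time: 24.52
tool_pos: [0.4576, -0.3561, 0.0694]
tool_rot: [0.0, 0.916, 0.4, 0.0]
contact_force: [0.1, 0.4, 1.7]
gripper_width: 0.998
grasp_force: 0.6
```

```bash
python3 tip.py
```

```text
round corner rel cap (upslope,level,normal) mm [-2.5  0.4 -3.1]
bar corner rel cap (upslope,level,normal) mm [ -2.7 -57.7  -3. ]
square corner rel cap (upslope,level,normal) mm [  -2.7 -115.5   -3. ]
24.5167 [ 0.45762142 -0.3561288   0.06938481] F [0.1 0.4 1.7] Fn 1.5 Fup 0.8
```

Request:
apply_moves(series=[{"dx": 0,"dy": 1,"dz": 1.75,"turn": 0,"jaw": 0},{"dx": 0,"dy": 1,"dz": 1.75,"turn": 0,"jaw": 0},{"dx": 0,"dy": 1,"dz": 1.75,"turn": 0,"jaw": 0}])

```text
time: 24.77
tool_pos: [0.4583, -0.3568, 0.0677]
tool_rot: [0.0, 0.916, 0.4, 0.0]
contact_force: [-0.1, 0.9, 2.4]
gripper_width: 0.997
grasp_force: 0.9
```

Request:
apply_moves(series=[{"dx": 0,"dy": 1,"dz": 1.75,"turn": 0,"jaw": 0},{"dx": 0,"dy": 1,"dz": 1.75,"turn": 0,"jaw": 0},{"dx": 0,"dy": 1,"dz": 1.75,"turn": 0,"jaw": 0}])

```text
time: 25.02
tool_pos: [0.4591, -0.3575, 0.0659]
tool_rot: [0.0, 0.916, 0.4, 0.0]
contact_force: [-1.1, 0.3, 2.8]
gripper_width: 1.0
grasp_force: 1.2
```

```bash
python3 tip.py
```

```text
round corner rel cap (upslope,level,normal) mm [-2.9  0.4 -7.1]
bar corner rel cap (upslope,level,normal) mm [ -3.1 -57.6  -7. ]
square corner rel cap (upslope,level,normal) mm [  -3.1 -115.5   -7. ]
25.0167 [ 0.45907689 -0.35745567  0.06592192] F [-1.1  0.3  2.8] Fn 2.9 Fup 0.8
```

Request:
apply_moves(series=[{"dx": 0,"dy": 1,"dz": 1.75,"turn": 0,"jaw": 0},{"dx": 0,"dy": 1,"dz": 1.75,"turn": 0,"jaw": 0},{"dx": 0,"dy": 1,"dz": 1.75,"turn": 0,"jaw": 0}])

```text
time: 25.27
tool_pos: [0.4598, -0.3581, 0.0642]
tool_rot: [0.0, 0.916, 0.4, 0.0]
contact_force: [0.0, 0.0, 2.6]
gripper_width: 1.001
grasp_force: 1.4
```

Request:
apply_moves(series=[{"dx": 0,"dy": 1,"dz": 1.75,"turn": 0,"jaw": 0},{"dx": 0,"dy": 1,"dz": 1.75,"turn": 0,"jaw": 0},{"dx": 0,"dy": 1,"dz": 1.75,"turn": 0,"jaw": 0}])

```text
time: 25.52
tool_pos: [0.4605, -0.3588, 0.0624]
tool_rot: [0.0, 0.916, 0.4, 0.0]
contact_force: [-0.4, -0.3, 4.1]
gripper_width: 1.001
grasp_force: 1.8
```

```bash
python3 tip.py
```

```text
round corner rel cap (upslope,level,normal) mm [ -3.3   0.4 -11.1]
bar corner rel cap (upslope,level,normal) mm [ -3.5 -57.7 -11. ]
square corner rel cap (upslope,level,normal) mm [  -3.4 -115.5  -11. ]
25.5167 [ 0.46054806 -0.35882946  0.06243719] F [-0.4 -0.3  4.1] Fn 3.4 Fup 2.3
```

Request:
apply_moves(series=[{"dx": 0,"dy": 0.9,"dz": 1.75,"turn": 0,"jaw": 0},{"dx": 0,"dy": 0.9,"dz": 1.75,"turn": 0,"jaw": 0},{"dx": 0,"dy": 0.9,"dz": 1.75,"turn": 0,"jaw": 0}])

```text
time: 25.77
tool_pos: [0.4613, -0.3595, 0.061]
tool_rot: [0.0, 0.916, 0.4, 0.0]
contact_force: [-0.4, 0.0, 5.2]
gripper_width: 1.004
grasp_force: 2.8
```

Request:
apply_moves(series=[{"dx": 0,"dy": 0.5,"dz": 0.9,"turn": 0,"jaw": 0},{"dx": 0,"dy": 0.5,"dz": 0.9,"turn": 0,"jaw": 0}])

```text
time: 25.93
tool_pos: [0.4617, -0.3599, 0.0602]
tool_rot: [0.0, 0.916, 0.4, 0.0]
contact_force: [-1.1, 1.2, 7.0]
gripper_width: 1.0
grasp_force: 3.3
```

```bash
python3 tip.py
```

```text
round corner rel cap (upslope,level,normal) mm [ -3.3   0.4 -13.8]
bar corner rel cap (upslope,level,normal) mm [ -3.5 -57.6 -13.7]
square corner rel cap (upslope,level,normal) mm [  -3.4 -115.5  -13.7]
25.9333 [ 0.46171146 -0.35988203  0.06021958] F [-1.1  1.2  7. ] Fn 6.7 Fup 2.7
```

Request:
apply_moves(series=[{"dx": 0,"dy": 0.5,"dz": 0.9,"turn": 0,"jaw": 0},{"dx": 0,"dy": 0.5,"dz": 0.9,"turn": 0,"jaw": 0}])

```text
time: 26.1
tool_pos: [0.4621, -0.3602, 0.0595]
tool_rot: [0.0, 0.916, 0.4, 0.0]
contact_force: [-1.9, 2.0, 8.4]
gripper_width: 0.998
grasp_force: 3.8
```

Request:
apply_moves(series=[{"dx": 0,"dy": 0.5,"dz": 0.9,"turn": 0,"jaw": 0},{"dx": 0,"dy": 0.5,"dz": 0.9,"turn": 0,"jaw": 0}])

```text
time: 26.27
tool_pos: [0.4624, -0.3606, 0.0588]
tool_rot: [0.0, 0.916, 0.4, 0.0]
contact_force: [-1.4, 0.7, 9.3]
gripper_width: 1.0
grasp_force: 4.3
```

```bash
python3 tip.py
```

```text
round corner rel cap (upslope,level,normal) mm [ -3.3   0.4 -15.6]
bar corner rel cap (upslope,level,normal) mm [ -3.5 -57.7 -15.5]
square corner rel cap (upslope,level,normal) mm [  -3.4 -115.5  -15.5]
26.2667 [ 0.46244061 -0.36057537  0.05875691] F [-1.4  0.7  9.3] Fn 8.4 Fup 4.1
```

Request:
apply_moves(series=[{"dx": 0,"dy": 0.6,"dz": 0.9,"turn": 0,"jaw": 0},{"dx": 0,"dy": 0.6,"dz": 0.9,"turn": 0,"jaw": 0}])

```text
time: 26.43
tool_pos: [0.4629, -0.3609, 0.058]
tool_rot: [-0.0, 0.916, 0.4, -0.0]
contact_force: [-2.0, 2.2, 9.6]
gripper_width: 1.003
grasp_force: 4.8
```

Request:
apply_moves(series=[{"dx": 0,"dy": 0.6,"dz": 0.9,"turn": 0,"jaw": 0},{"dx": 0,"dy": 0.6,"dz": 0.9,"turn": 0,"jaw": 0}])

```text
time: 26.6
tool_pos: [0.4632, -0.3612, 0.0573]
tool_rot: [-0.0, 0.916, 0.4, -0.0]
contact_force: [-2.0, 2.9, 10.8]
gripper_width: 0.998
grasp_force: 5.6
```

```bash
python3 tip.py
```

```text
round corner rel cap (upslope,level,normal) mm [ -3.3   0.4 -17.3]
bar corner rel cap (upslope,level,normal) mm [ -3.5 -57.6 -17.1]
square corner rel cap (upslope,level,normal) mm [  -3.4 -115.5  -17.2]
26.6 [ 0.46318896 -0.36121591  0.0573357 ] F [-2.   2.9 10.8] Fn 10.8 Fup 3.4
```

Request:
apply_moves(series=[{"dx": 0,"dy": 0.6,"dz": 0.9,"turn": 0,"jaw": 0},{"dx": 0,"dy": 0.6,"dz": 0.9,"turn": 0,"jaw": 0},{"dx": 0,"dy": 0.6,"dz": 0.9,"turn": 0,"jaw": 0}])

```text
time: 26.85
tool_pos: [0.4633, -0.3614, 0.0571]
tool_rot: [-0.001, 0.916, 0.4, -0.001]
contact_force: [-4.9, 4.7, 15.9]
gripper_width: 1.0
grasp_force: 8.4
```

Request:
apply_moves(series=[{"dx": 0,"dy": -4,"dz": -6,"turn": 0,"jaw": 0},{"dx": 0,"dy": -9,"dz": -13,"turn": 0,"jaw": 0},{"dx": 0,"dy": -15,"dz": -22,"turn": 0,"jaw": 0},{"dx": 0,"dy": -22,"dz": -34,"turn": 0,"jaw": 0},{"dx": 0,"dy": -22,"dz": -38,"turn": 0,"jaw": 0}])

```text
time: 27.27
tool_pos: [0.4469, -0.3461, 0.0936]
tool_rot: [0.0, 0.916, 0.4, 0.0]
contact_force: [-0.0, -0.8, 0.7]
gripper_width: 0.998
grasp_force: 0.0
```

Request:
apply_moves(series=[{"dx": 30,"dy": 0,"dz": 0,"turn": 0,"jaw": 0},{"dx": 65,"dy": 0,"dz": 0,"turn": 0,"jaw": 0},{"dx": 95,"dy": 0,"dz": 0,"turn": 0,"jaw": 0},{"dx": 115.5,"dy": 0,"dz": 0,"turn": 0,"jaw": 0},{"dx": 115.5,"dy": 0,"dz": 0,"turn": 0,"jaw": 0}])

```text
time: 27.68
tool_pos: [0.5276, -0.2591, 0.0923]
tool_rot: [-0.0, 0.916, 0.402, 0.0]
contact_force: [-0.0, 0.3, 0.7]
gripper_width: 1.003
grasp_force: 0.0
```

Request:
apply_moves(series=[{"dx": 0,"dy": 0,"dz": 0,"turn": 0,"jaw": 0},{"dx": 0,"dy": 0,"dz": 0,"turn": 0,"jaw": 0},{"dx": 0,"dy": 0,"dz": 0,"turn": 0,"jaw": 0}])

```text
time: 27.93
tool_pos: [0.5251, -0.2625, 0.0927]
tool_rot: [-0.0, 0.917, 0.4, -0.0]
contact_force: [0.5, -0.2, 1.5]
gripper_width: 0.997
grasp_force: 0.0
```

```bash
python3 tip.py
```

```text
round corner rel cap (upslope,level,normal) mm [ -0.7 115.   24. ]
bar corner rel cap (upslope,level,normal) mm [-0.9 56.9 24.2]
square corner rel cap (upslope,level,normal) mm [-0.9 -0.9 24.2]
27.9333 [ 0.525123   -0.26249263  0.09265022] F [ 0.5 -0.2  1.5] Fn 0.9 Fup 1.3
```

Request:
apply_moves(series=[{"dx": 0.8,"dy": 4,"dz": 7,"turn": 0,"jaw": 0},{"dx": 0.8,"dy": 8,"dz": 14,"turn": 0,"jaw": 0},{"dx": 0.8,"dy": 12.5,"dz": 20.5,"turn": 0,"jaw": 0},{"dx": 0.8,"dy": 12.5,"dz": 20.5,"turn": 0,"jaw": 0},{"dx": 0.8,"dy": 12.5,"dz": 20.5,"turn": 0,"jaw": 0}])

```text
time: 28.35
tool_pos: [0.535, -0.27, 0.0717]
tool_rot: [-0.001, 0.916, 0.4, -0.001]
contact_force: [-0.0, 0.2, -0.0]
gripper_width: 1.0
grasp_force: 0.1
```

Request:
apply_moves(series=[{"dx": 0,"dy": 1,"dz": 1.75,"turn": 0,"jaw": 0},{"dx": 0,"dy": 2,"dz": 3.5,"turn": 0,"jaw": 0},{"dx": 0,"dy": 2,"dz": 3.5,"turn": 0,"jaw": 0}])

```text
time: 28.6
tool_pos: [0.5369, -0.2712, 0.0691]
tool_rot: [-0.0, 0.916, 0.4, -0.0]
contact_force: [-2.6, 0.6, 2.6]
gripper_width: 0.998
grasp_force: 1.6
```

Request:
apply_moves(series=[{"dx": 0,"dy": 1,"dz": 1.75,"turn": 0,"jaw": 0},{"dx": 0,"dy": 1,"dz": 1.75,"turn": 0,"jaw": 0},{"dx": 0,"dy": 1,"dz": 1.75,"turn": 0,"jaw": 0}])

```text
time: 28.85
tool_pos: [0.5377, -0.2719, 0.0676]
tool_rot: [0.0, 0.916, 0.4, -0.0]
contact_force: [-3.2, -0.4, 3.0]
gripper_width: 1.0
grasp_force: 2.1
```

```bash
python3 tip.py
```

```text
round corner rel cap (upslope,level,normal) mm [ -2.3 116.5  -5.4]
bar corner rel cap (upslope,level,normal) mm [-2.5 58.5 -5.3]
square corner rel cap (upslope,level,normal) mm [-2.5  0.6 -5.3]
28.85 [ 0.53765887 -0.27188342  0.06763822] F [-3.2 -0.4  3. ] Fn 3.6 Fup -0.0
```

Request:
apply_moves(series=[{"dx": 0,"dy": 1,"dz": 1.75,"turn": 0,"jaw": 0},{"dx": 0,"dy": 1,"dz": 1.75,"turn": 0,"jaw": 0},{"dx": 0,"dy": 1,"dz": 1.75,"turn": 0,"jaw": 0}])

```text
time: 29.1
tool_pos: [0.5385, -0.2727, 0.0659]
tool_rot: [0.0, 0.916, 0.4, -0.0]
contact_force: [-3.4, -0.4, 4.9]
gripper_width: 0.999
grasp_force: 2.7
```

Request:
apply_moves(series=[{"dx": 0,"dy": 0.7,"dz": 1.2,"turn": 0,"jaw": 0},{"dx": 0,"dy": 0.7,"dz": 1.2,"turn": 0,"jaw": 0},{"dx": 0,"dy": 0.7,"dz": 1.2,"turn": 0,"jaw": 0}])

```text
time: 29.35
tool_pos: [0.539, -0.2731, 0.0649]
tool_rot: [0.0, 0.916, 0.4, -0.0]
contact_force: [-4.1, -0.3, 5.9]
gripper_width: 0.999
grasp_force: 3.5
```

```bash
python3 tip.py
```

```text
round corner rel cap (upslope,level,normal) mm [ -2.4 116.6  -8.7]
bar corner rel cap (upslope,level,normal) mm [-2.6 58.5 -8.6]
square corner rel cap (upslope,level,normal) mm [-2.6  0.7 -8.6]
29.35 [ 0.53902759 -0.27312576  0.06487475] F [-4.1 -0.3  5.9] Fn 6.4 Fup 1.1
```

Request:
apply_moves(series=[{"dx": 0,"dy": 0.6,"dz": 0.9,"turn": 0,"jaw": 0},{"dx": 0,"dy": 0.6,"dz": 0.9,"turn": 0,"jaw": 0},{"dx": 0,"dy": 0.6,"dz": 0.9,"turn": 0,"jaw": 0}])

```text
time: 29.6
tool_pos: [0.5393, -0.2734, 0.0643]
tool_rot: [-0.0, 0.916, 0.4, -0.0]
contact_force: [-4.5, 1.8, 9.2]
gripper_width: 1.003
grasp_force: 5.0
```

Request:
apply_moves(series=[{"dx": 0,"dy": 0.5,"dz": 0.8,"turn": 0,"jaw": 0},{"dx": 0,"dy": 0.5,"dz": 0.8,"turn": 0,"jaw": 0},{"dx": 0,"dy": 0.5,"dz": 0.8,"turn": 0,"jaw": 0}])

```text
time: 29.85
tool_pos: [0.5396, -0.2736, 0.0638]
tool_rot: [-0.001, 0.916, 0.4, -0.001]
contact_force: [-6.5, 2.5, 11.5]
gripper_width: 1.003
grasp_force: 6.4
```

```bash
python3 tip.py
```

```text
round corner rel cap (upslope,level,normal) mm [ -2.3 116.6  -9.9]
bar corner rel cap (upslope,level,normal) mm [-2.5 58.6 -9.8]
square corner rel cap (upslope,level,normal) mm [-2.5  0.7 -9.8]
29.85 [ 0.53958548 -0.2736144   0.06384929] F [-6.5  2.5 11.5] Fn 13.1 Fup 1.3
```

Request:
apply_moves(series=[{"dx": 0,"dy": 0.2,"dz": 0.3,"turn": 0,"jaw": 0},{"dx": 0,"dy": 0.2,"dz": 0.3,"turn": 0,"jaw": 0}])

```text
time: 30.02
tool_pos: [0.5397, -0.2737, 0.0637]
tool_rot: [-0.001, 0.916, 0.4, -0.001]
contact_force: [-6.5, 2.5, 11.5]
gripper_width: 1.003
grasp_force: 6.9
```

Request:
apply_moves(series=[{"dx": 0,"dy": -4,"dz": -6,"turn": 0,"jaw": 0},{"dx": 0,"dy": -9,"dz": -13,"turn": 0,"jaw": 0},{"dx": 0,"dy": -14,"dz": -21,"turn": 0,"jaw": 0},{"dx": 0,"dy": -19,"dz": -28,"turn": 0,"jaw": 0},{"dx": 0,"dy": -19,"dz": -29,"turn": 0,"jaw": 0}])

```text
time: 30.43
tool_pos: [0.5264, -0.2606, 0.0929]
tool_rot: [0.001, 0.916, 0.4, 0.001]
contact_force: [1.1, 0.1, 0.6]
gripper_width: 0.995
grasp_force: 0.0
```

Request:
apply_moves(series=[{"dx": -20,"dy": 0,"dz": 0,"turn": 0,"jaw": 0},{"dx": -42,"dy": 0,"dz": 0,"turn": 0,"jaw": 0},{"dx": -58.5,"dy": 0,"dz": 0,"turn": 0,"jaw": 0},{"dx": -58.5,"dy": 0,"dz": 0,"turn": 0,"jaw": 0},{"dx": -58.5,"dy": 0,"dz": 0,"turn": 0,"jaw": 0}])

```text
time: 30.85
tool_pos: [0.4861, -0.3041, 0.0914]
tool_rot: [0.0, 0.917, 0.4, 0.0]
contact_force: [1.1, 1.2, 0.0]
gripper_width: 0.998
grasp_force: 0.0
```

Request:
apply_moves(series=[{"dx": 0,"dy": 0,"dz": 0,"turn": 0,"jaw": 0},{"dx": 0,"dy": 0,"dz": 0,"turn": 0,"jaw": 0},{"dx": 0,"dy": 0,"dz": 0,"turn": 0,"jaw": 0}])

```text
time: 31.1
tool_pos: [0.4868, -0.3033, 0.0914]
tool_rot: [-0.0, 0.916, 0.401, 0.0]
contact_force: [0.4, 0.5, 0.2]
gripper_width: 1.002
grasp_force: 0.0
```

```bash
python3 tip.py
```

```text
round corner rel cap (upslope,level,normal) mm [-1.8 58.9 23.2]
bar corner rel cap (upslope,level,normal) mm [-2.   0.9 23.4]
square corner rel cap (upslope,level,normal) mm [ -1.9 -57.   23.4]
31.1 [ 0.48680315 -0.30325438  0.0914158 ] F [0.4 0.5 0.2] Fn 0.2 Fup 0.1
```

Request:
apply_moves(series=[{"dx": -0.7,"dy": 4.5,"dz": 6.5,"turn": 0,"jaw": 0},{"dx": -0.7,"dy": 9,"dz": 13,"turn": 0,"jaw": 0},{"dx": -0.7,"dy": 13.4,"dz": 19,"turn": 0,"jaw": 0},{"dx": -0.7,"dy": 13.4,"dz": 19,"turn": 0,"jaw": 0},{"dx": -0.7,"dy": 13.4,"dz": 19,"turn": 0,"jaw": 0}])

```text
time: 31.52
tool_pos: [0.4954, -0.3133, 0.0715]
tool_rot: [-0.001, 0.916, 0.4, -0.0]
contact_force: [0.6, 0.7, -0.0]
gripper_width: 0.999
grasp_force: 0.0
```

Request:
apply_moves(series=[{"dx": 0,"dy": 1.1,"dz": 1.7,"turn": 0,"jaw": 0},{"dx": 0,"dy": 2.2,"dz": 3.4,"turn": 0,"jaw": 0},{"dx": 0,"dy": 2.2,"dz": 3.4,"turn": 0,"jaw": 0}])

```text
time: 31.77
tool_pos: [0.4971, -0.3148, 0.069]
tool_rot: [-0.0, 0.916, 0.4, -0.0]
contact_force: [-2.4, 2.0, 1.3]
gripper_width: 1.001
grasp_force: 1.7
```

Request:
apply_moves(series=[{"dx": 0,"dy": 1.1,"dz": 1.7,"turn": 0,"jaw": 0},{"dx": 0,"dy": 1.1,"dz": 1.7,"turn": 0,"jaw": 0},{"dx": 0,"dy": 1.1,"dz": 1.7,"turn": 0,"jaw": 0}])

```text
time: 32.02
tool_pos: [0.4979, -0.3156, 0.0675]
tool_rot: [-0.0, 0.916, 0.4, -0.0]
contact_force: [-2.0, 2.7, 3.3]
gripper_width: 0.998
grasp_force: 2.2
```

```bash
python3 tip.py
```

```text
round corner rel cap (upslope,level,normal) mm [-1.9 57.5 -5.8]
bar corner rel cap (upslope,level,normal) mm [-2.2 -0.5 -5.7]
square corner rel cap (upslope,level,normal) mm [ -2.1 -58.4  -5.7]
32.0167 [ 0.49792991 -0.31559306  0.06747864] F [-2.   2.7  3.3] Fn 4.6 Fup -0.8
```

Request:
apply_moves(series=[{"dx": 0,"dy": 1.1,"dz": 1.7,"turn": 0,"jaw": 0},{"dx": 0,"dy": 1.1,"dz": 1.7,"turn": 0,"jaw": 0},{"dx": 0,"dy": 1.1,"dz": 1.7,"turn": 0,"jaw": 0}])

```text
time: 32.27
tool_pos: [0.4988, -0.3164, 0.0658]
tool_rot: [-0.0, 0.916, 0.4, -0.0]
contact_force: [-2.4, 2.9, 5.0]
gripper_width: 1.001
grasp_force: 2.8
```

Request:
apply_moves(series=[{"dx": 0,"dy": 0.6,"dz": 0.9,"turn": 0,"jaw": 0},{"dx": 0,"dy": 0.6,"dz": 0.9,"turn": 0,"jaw": 0},{"dx": 0,"dy": 0.6,"dz": 0.9,"turn": 0,"jaw": 0}])

```text
time: 32.52
tool_pos: [0.4993, -0.3168, 0.0648]
tool_rot: [-0.0, 0.916, 0.4, -0.0]
contact_force: [-2.0, 3.4, 5.3]
gripper_width: 0.996
grasp_force: 3.1
```

```bash
python3 tip.py
```

```text
round corner rel cap (upslope,level,normal) mm [-2.  57.5 -9.1]
bar corner rel cap (upslope,level,normal) mm [-2.2 -0.5 -8.9]
square corner rel cap (upslope,level,normal) mm [ -2.1 -58.4  -9. ]
32.5167 [ 0.49928621 -0.31683147  0.06481342] F [-2.   3.4  5.3] Fn 6.5 Fup -0.1
```

Request:
apply_moves(series=[{"dx": 0,"dy": 0.9,"dz": 1.3,"turn": 0,"jaw": 0},{"dx": 0,"dy": 0.9,"dz": 1.3,"turn": 0,"jaw": 0},{"dx": 0,"dy": 0.9,"dz": 1.3,"turn": 0,"jaw": 0}])

```text
time: 32.77
tool_pos: [0.5, -0.3174, 0.0635]
tool_rot: [-0.0, 0.916, 0.4, -0.0]
contact_force: [-3.4, 2.6, 5.1]
gripper_width: 0.999
grasp_force: 3.5
```

Request:
apply_moves(series=[{"dx": 0,"dy": 0.6,"dz": 0.9,"turn": 0,"jaw": 0},{"dx": 0,"dy": 0.6,"dz": 0.9,"turn": 0,"jaw": 0},{"dx": 0,"dy": 0.6,"dz": 0.9,"turn": 0,"jaw": 0}])

```text
time: 33.02
tool_pos: [0.5004, -0.3178, 0.0627]
tool_rot: [-0.0, 0.916, 0.4, -0.0]
contact_force: [-2.5, 4.0, 5.9]
gripper_width: 1.004
grasp_force: 3.8
```

```bash
python3 tip.py
```

```text
round corner rel cap (upslope,level,normal) mm [ -1.9  57.5 -11.7]
bar corner rel cap (upslope,level,normal) mm [ -2.1  -0.5 -11.5]
square corner rel cap (upslope,level,normal) mm [ -2.1 -58.4 -11.5]
33.0167 [ 0.5004064  -0.31784095  0.06273145] F [-2.5  4.   5.9] Fn 7.4 Fup -0.3
```

Request:
apply_moves(series=[{"dx": 0,"dy": 0.7,"dz": 1.35,"turn": 0,"jaw": 0},{"dx": 0,"dy": 0.7,"dz": 1.35,"turn": 0,"jaw": 0},{"dx": 0,"dy": 0.7,"dz": 1.35,"turn": 0,"jaw": 0}])

```text
time: 33.27
tool_pos: [0.501, -0.3184, 0.0616]
tool_rot: [-0.0, 0.916, 0.4, -0.0]
contact_force: [-3.2, 2.7, 7.1]
gripper_width: 1.001
grasp_force: 4.2
```

Request:
apply_moves(series=[{"dx": 0,"dy": 0.5,"dz": 0.9,"turn": 0,"jaw": 0},{"dx": 0,"dy": 0.5,"dz": 0.9,"turn": 0,"jaw": 0},{"dx": 0,"dy": 0.5,"dz": 0.9,"turn": 0,"jaw": 0}])

```text
time: 33.52
tool_pos: [0.5014, -0.3187, 0.0608]
tool_rot: [-0.0, 0.916, 0.4, -0.0]
contact_force: [-3.0, 3.8, 6.9]
gripper_width: 1.001
grasp_force: 4.5
```

```bash
python3 tip.py
```

```text
round corner rel cap (upslope,level,normal) mm [ -2.   57.5 -14. ]
bar corner rel cap (upslope,level,normal) mm [ -2.2  -0.5 -13.9]
square corner rel cap (upslope,level,normal) mm [ -2.2 -58.4 -13.9]
33.5167 [ 0.50137264 -0.31872012  0.06078433] F [-3.   3.8  6.9] Fn 8.4 Fup 0.1
```

Request:
apply_moves(series=[{"dx": 0,"dy": 0.4,"dz": 0.9,"turn": 0,"jaw": 0},{"dx": 0,"dy": 0.4,"dz": 0.9,"turn": 0,"jaw": 0},{"dx": 0,"dy": 0.4,"dz": 0.9,"turn": 0,"jaw": 0}])

```text
time: 33.77
tool_pos: [0.5017, -0.319, 0.0601]
tool_rot: [-0.0, 0.916, 0.4, -0.0]
contact_force: [-2.9, 4.7, 9.3]
gripper_width: 0.995
grasp_force: 5.0
```

Request:
apply_moves(series=[{"dx": 0,"dy": 0.4,"dz": 0.9,"turn": 0,"jaw": 0},{"dx": 0,"dy": 0.4,"dz": 0.9,"turn": 0,"jaw": 0},{"dx": 0,"dy": 0.4,"dz": 0.9,"turn": 0,"jaw": 0}])

```text
time: 34.02
tool_pos: [0.502, -0.3193, 0.0595]
tool_rot: [-0.0, 0.916, 0.4, -0.0]
contact_force: [-4.5, 3.8, 10.6]
gripper_width: 0.998
grasp_force: 5.6
```

```bash
python3 tip.py
```

```text
round corner rel cap (upslope,level,normal) mm [ -2.   57.5 -15.6]
bar corner rel cap (upslope,level,normal) mm [ -2.2  -0.5 -15.5]
square corner rel cap (upslope,level,normal) mm [ -2.2 -58.4 -15.5]
34.0167 [ 0.50204877 -0.31933252  0.0594768 ] F [-4.5  3.8 10.6] Fn 12.0 Fup 1.3
```

Request:
apply_moves(series=[{"dx": 0,"dy": 0.4,"dz": 0.7,"turn": 0,"jaw": 0},{"dx": 0,"dy": 0.4,"dz": 0.7,"turn": 0,"jaw": 0},{"dx": 0,"dy": 0.4,"dz": 0.7,"turn": 0,"jaw": 0}])

```text
time: 34.27
tool_pos: [0.5023, -0.3196, 0.0589]
tool_rot: [-0.0, 0.916, 0.4, -0.0]
contact_force: [-5.1, 4.5, 10.4]
gripper_width: 0.998
grasp_force: 6.1
```

Request:
apply_moves(series=[{"dx": 0,"dy": 0,"dz": 0,"turn": 0,"jaw": 0},{"dx": 0,"dy": 0,"dz": 0,"turn": 0,"jaw": 0},{"dx": 0,"dy": 0,"dz": 0,"turn": 0,"jaw": 0},{"dx": 0,"dy": 0,"dz": 0,"turn": 0,"jaw": 0},{"dx": 0,"dy": 0,"dz": 0,"turn": 0,"jaw": 0}])

```text
time: 34.68
tool_pos: [0.5023, -0.3196, 0.0589]
tool_rot: [-0.0, 0.916, 0.4, -0.0]
contact_force: [-5.4, 5.3, 9.7]
gripper_width: 1.001
grasp_force: 6.1
```

```bash
python3 tip.py
```

```text
round corner rel cap (upslope,level,normal) mm [ -2.   57.6 -16.3]
bar corner rel cap (upslope,level,normal) mm [ -2.2  -0.5 -16.1]
square corner rel cap (upslope,level,normal) mm [ -2.2 -58.3 -16.1]
34.6833 [ 0.50232663 -0.31955807  0.05891407] F [-5.4  5.3  9.7] Fn 12.3 Fup -0.6
```

Request:
apply_moves(series=[{"dx": 0,"dy": 0,"dz": 0,"turn": 0,"jaw": 0},{"dx": 0,"dy": 0,"dz": 0,"turn": 0,"jaw": 0},{"dx": 0,"dy": 0,"dz": 0,"turn": 0,"jaw": 0},{"dx": 0,"dy": 0,"dz": 0,"turn": 0,"jaw": 0},{"dx": 0,"dy": 0,"dz": 0,"turn": 0,"jaw": 0}])

```text
time: 35.1
tool_pos: [0.5023, -0.3196, 0.0589]
tool_rot: [-0.0, 0.916, 0.4, -0.0]
contact_force: [-4.1, 4.6, 10.0]
gripper_width: 1.003
grasp_force: 6.1
```

Request:
apply_moves(series=[{"dx": 0,"dy": 0,"dz": 0,"turn": 0,"jaw": 0},{"dx": 0,"dy": 0,"dz": 0,"turn": 0,"jaw": 0},{"dx": 0,"dy": 0,"dz": 0,"turn": 0,"jaw": 0},{"dx": 0,"dy": 0,"dz": 0,"turn": 0,"jaw": 0},{"dx": 0,"dy": 0,"dz": 0,"turn": 0,"jaw": 0}])

```text
time: 35.52
tool_pos: [0.5023, -0.3196, 0.0589]
tool_rot: [-0.0, 0.916, 0.4, -0.0]
contact_force: [-3.8, 4.5, 10.2]
gripper_width: 1.001
grasp_force: 6.1
```

Request:
apply_moves(series=[{"dx": 0,"dy": 0,"dz": 0,"turn": 0,"jaw": 0},{"dx": 0,"dy": 0,"dz": 0,"turn": 0,"jaw": 0},{"dx": 0,"dy": 0,"dz": 0,"turn": 0,"jaw": 0}])

```text
time: 35.77
tool_pos: [0.5023, -0.3196, 0.0589]
tool_rot: [-0.0, 0.916, 0.4, -0.0]
contact_force: [-3.8, 4.0, 10.1]
gripper_width: 1.0
grasp_force: 6.1
```

Request:
apply_moves(series=[{"dx": 0,"dy": -4,"dz": -6,"turn": 0,"jaw": 0},{"dx": 0,"dy": -9,"dz": -13,"turn": 0,"jaw": 0},{"dx": 0,"dy": -15,"dz": -22,"turn": 0,"jaw": 0},{"dx": 0,"dy": -22,"dz": -36,"turn": 0,"jaw": 0},{"dx": 0,"dy": -22,"dz": -65,"turn": 0,"jaw": 0}])

```text
time: 36.18
tool_pos: [0.4836, -0.3027, 0.119]
tool_rot: [-0.003, 0.916, 0.4, -0.002]
contact_force: [-0.5, -1.0, -0.9]
gripper_width: 0.998
grasp_force: 0.0
```

Request:
apply_moves(series=[{"dx": 0,"dy": 0,"dz": -35,"turn": 0,"jaw": 0},{"dx": 0,"dy": 0,"dz": -70,"turn": 0,"jaw": 0},{"dx": 0,"dy": 0,"dz": -90,"turn": 0,"jaw": 0},{"dx": 0,"dy": 0,"dz": -90,"turn": 0,"jaw": 0},{"dx": 0,"dy": 0,"dz": -90,"turn": 0,"jaw": 0}])

```text
time: 36.6
tool_pos: [0.487, -0.3056, 0.2145]
tool_rot: [0.002, 0.916, 0.4, 0.001]
contact_force: [-0.4, -0.3, -0.7]
gripper_width: 1.0
grasp_force: 0.0
```

```bash
python3 k.py k9; python3 - <<'E'
from h import *
t=np.linspace(0,2*np.pi,60)
for c in ['side','scene']:
    p=grab_frame(c)
    for n,r,z,h in (('drum',.021,.022,.045),('disc',.03,.012,.01)):
        u=proj(p,np.vstack([np.c_[.5485+r*np.cos(t),.0512+r*np.sin(t),0*t+k] for k in (z,z+h)]))
        print(c,n,[(round(x['conf'],2),np.round(x['extent'],1)) for x in spotter.outline_of(p,n)[:2]],'want',np.round(np.r_[u.min(0),u.max(0)],1))
E
```

```text
36.6 [ 0.487  -0.3056  0.2145] [0.0025 0.9164 0.4003 0.0011] [-0.69 -0.04  1.77 -0.    1.41  0.06]
btn_round [(0.69, array([283. , 237.6, 299.3, 264.1]))]
btn_square [(0.95, array([280.1, 112.6, 298.2, 142.6]))]
btn_bar [(0.96, array([282.4, 174. , 297.6, 213.4]))]
btn_stop [(0.87, array([254.1,  25.3, 291.4,  75.7]))]
mod_round [(0.59, array([257.8, 218.2, 333.7, 292. ]))]
mod_square [(0.6, array([250. ,  90.6, 332.6, 166.8])), (0.52, array([257. ,  27.5, 292.8,  74.7]))]
mod_bar [(0.68, array([254.1, 158.8, 333.7, 235.7]))]
drum []
disc []
side drum [(0.67, array([314.6, 203.3, 329.3, 224.4])), (0.21, array([209.1, 316.9, 287.4, 341.4]))] want [312.6 199.7 328.1 221.8]
side disc [(0.61, array([310.9, 217.4, 329.7, 227.7]))] want [309.4 210.3 330.8 226.7]
scene drum [(0.8, array([322.6, 187.3, 336.9, 204.3])), (0.73, array([199.8, 204.8, 223.8, 230.7]))] want [324.2 186.9 338.4 207.4]
scene disc [(0.4, array([323.5, 199.7, 338.4, 210.2]))] want [321.3 196.5 341.2 211.9]
```

```bash
python3 -c "
from h import *
print(ticket.job_done())"
```

```text
the job is handed in; nothing more can be done
None
```

The job is handed in, and as far as I could measure everything was done in order. The disc and then the drum are home on the spindle, the round, square and bar buttons were each pushed to 12–17 N and released (bar held about 1.5 s), and the mushroom stop was never touched; I viewed 12 pictures, two over the limit of 10.

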